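# Open the contact grill out flat

## Task

Open the small contact grill out flat on the worktop for wiping: push the low food tin aside along the worktop so that it no longer stands in the way, push the grill's sliding catch across with a fingertip to unlock it, then lift the upper plate by its handle from underneath and flip it right over the hinge until it lies flat beside the lower plate. Use only the fingertips or the outside of the fingers: grip nothing, do not lift or tip the tin or the grill, keep the grill where it stands, leave the salt shaker, travel cup, scraper and glass dish around it alone, and leave the tin standing upright, touching nothing of the grill.

Things in the scene. Friction and masses are not known exactly. Their poses are not given: they have to be found in the camera images.
- grill: Lower half of a closed contact grill (2 kg, loose on rubber feet); each half 210 (x) x 170 (y) mm, 100 mm high closed. Origin on the worktop under the middle of the hinge; x along the hinge, z up. Closed, both halves lie at y -23 to -193 mm; opened, the upper half lies at y 23 to 193, its handle to y 260, x within +-106 mm: this strip must be free. Hinge posts reach y 12.
- hinge_mid (a point): Middle of the hinge axis, fixed to the lower half, 52 mm above the worktop; same axes as the grill.
- handle_bar (a point): Centre of the upper plate's handle: black bar 18 mm thick, along x, legs at x +-86 mm (16 wide); 251 mm from the hinge axis. Closed: 250 mm to -y of it, centre 70 mm above the bare worktop, free below. The front face lies 57 mm behind it, lock tongue and dial reach 28 and 15 mm out of that face; gap behind the bar 45 mm, 16 mm at the catch housing (x +-38 mm). Axes as the grill's when closed.
- top_plate (a joint): Angle of the upper plate (0.45 kg) about the hinge: 0 closed, 1.57 upright, 3.14 opened flat on the +y side. Damped (0.4 N m s/rad): it falls shut below 1.57 and sinks open by itself beyond, in 2 to 5 s from 1.8. Raising it takes about 2 N at the bar, 4 N at 1 rad/s. It cannot be raised while the catch is locked.
- thumb_piece (a point): Centre of the catch's black thumb piece: 14 (x) x 20 (y) x 22 mm high block on the catch housing in the middle of the upper plate's front edge. Closed: centre 85, top 96, housing top 74, handle bar top 79 mm above the worktop. The plate's front face (96 mm high) is 8 mm behind the block, the handle bar's centre 39 mm in front of the block's centre.
- catch (a joint): Travel of the catch along the grill's +x: 0 locked, free from 0.015 m, end stop at 0.024 m. Takes about 2 N and stays where it is left.
- food_tin: Low closed food tin, 75 mm in diameter, 58 mm high, 0.26 kg, standing on the +y side of the grill where the upper plate has to come down. Origin at the centre of its underside. The worktop farther to +y is free, but a 4 mm thick pale board is fixed to it behind a line from world (0.66, 0.23) to (0.57, 0.53) m, and the worktop ends at world x = 0.33 m.
- salt_shaker: Glass salt shaker, 44 mm across, 90 mm high; bystander behind the grill. Origin at its underside.
- travel_cup: Clear travel cup with an orange screw cap, 66 mm across, 160 mm high; bystander. Origin at its underside.
- scraper: Small scraper with purple grip, 31 x 152 x 23 mm, lying at the left; bystander. Origin at its underside.
- dish: Low glass dish, 98 mm across, 48 mm high; bystander. Origin at its underside.

How it is judged:
By the outcome, as a careful person would: the job done as asked, in the order asked, and still so for the second after the job is handed in, with the robot touching nothing.
It also fails if it takes over 62 s, if anything falls off the work surface, if the arm or the gripper's body presses on something with over 40 N, if the wrist force passes 120 N, or if a joint passes its speed limit or range.

## Robot

A 6-joint arm with a two-finger parallel gripper is mounted at the origin on a cart in front of the work surface, level with it; the furniture and walls round the work are solid. World frame = base frame: x ahead of the robot, y to its left, z up, the work surface at z = 0. Lengths are in mm, angles in rad, forces in N, time in s.
With the tool pointing down it reaches from about 275 to 750 mm from the base axis. Payload 10.2 kg.
Tool frame: the origin (TCP) lies midway between the tips of the shut fingers; the grasp point (between the pads) lies 19 mm behind it; z points along the fingers, y is the direction in which the jaws open and shut (so a half turn about z gives the same grasp; the last joint's range is limited). The gripper opens to 85 mm and grips with 20 to 120 N. Pads are 22 mm wide; open, the fingers measure 114 mm over their backs; the gripper's body (76 mm by 85 mm) begins 54 mm behind the grasp point. The pads swing forward as they close: fully open they stand 13 mm farther back than shut.
Start: joints at [1.049, 0.313, 1.498, -0, 1.331, -0.223], TCP at [154.559, 501.739, 197.594] pointing down, gripper open.
Joint ranges: [-2.94, 2.94], [-0.97, 2.17], [0.19, 2.56], [-1.23, 4.37], [0.02, 3.11], [-2.88, 2.88]. Speed limits (rad/s): [2.39, 2.39, 3.01, 3.14, 3.14, 3.14].

## Interface

Orientations are given as a unit quaternion [w, x, y, z].
In Python, from rig import ctrl gives the robot as it stands.
- The arm moves only by the tool carry_out, never from a script. Its argument "plan" is a list of rows, each a list of 3 entries, a list of its own where there are three numbers: the finger opening in mm, from 0 to 85.4, then the shift along the tool's x, y, z in mm, then the turn, a rotation vector about the tool's x, y, z in units of 6 degrees (1.0 is 6 degrees). In form: [[grip, [x, y, z], [ax, ay, az]], ...]. A call has 1 to 20 rows; each row shifts and turns the commanded pose from where the row before left it, along the tool's axes as they then stand; what a row does not reach is not made up. A row lasts 1/12 s, in which the tool goes at most 41.7 mm and 7.16 degrees, less where a joint would pass 70% of its speed; a pose out of reach is approached as far as the arm can. A call with a gripper value outside its range is refused whole. The fingers move at their own pace and stop on an object; "grip_force" is the grip in N (left out, the last holds). Time passes only in rows, so rows that do not move let the fingers close. It gives the time, the measured TCP pose, the force and the opening at its end, in the units of the state.
- ctrl.sense(): the state, without advancing time (a new reading comes with each control period).
- ctrl.capture(name): name is "scene" or "top" or "wrist"; returns a dict with "color" (480x640x3 uint8, blue, green, red), "range_z" (480x640 float32, mm along the optical axis (not along the pixel's ray), 0 where there is no reading), "fx", "fy", "cx", "cy" (pixels), "dist_coeffs" ([k1, k2, p1, p2, k3] as OpenCV has them; the pictures are not rectified), "cam_to_world" (4x4, takes a point from camera to world coordinates); the wrist camera has in their place "tool_from_camera" (4x4, takes a point from camera to tool coordinates, whose origin is the TCP and whose axes are the flange's). Camera axes: x right, y up, looking along -z (the intrinsics and any distortion apply to the point x, -y, -z); pixel columns grow to the right and rows downward; lengths in mm; the calibration is good to about 2 mm. A picture is of the moment at which its call begins: read the wrist's pose just before it.
- ctrl.finish_job(): hands the job in, once; it reports no verdict.
The state is a dict: "time_s": time; "joints": joint angles; "dq": joint speeds; "tau": joint torques, N m; "eef_pos": TCP position; "ee_rot": TCP orientation; "force": force on the tool from outside, world axes, zero at the start; "wrist_torque": the same for the moment, N m; "grip_width": opening from 0.0 (shut) to 1.0 (fully open).
Only numpy, scipy, OpenCV 4.12 (cv2) and the standard library are available. Lean on these libraries where they do the work, as an engineer would, in place of code of your own. Each camera call takes 0.05 s, during which the arm holds its last target.

## Working session

There is one attempt and no reset: what is moved stays moved. The work goes in short steps, Python scripts to look and compute and a tool call to move; the robot and the scene stay as the last step left them, time stands still between calls to the robot, and variables do not carry over. Pictures are saved under pics/ and viewed, and the job is handed in when it is done.

Besides the shell and the picture viewer there is one more tool, called after ">>>" by a JSON object that holds its "api" and its "payload". carry_out: Moves the arm, as the interface text tells. Its arguments: {"type":"object","properties":{"plan":{"type":"array"},"grip_force":{"type":"number"}},"required":["plan"]}

```bash
ls; mkdir -p pics; cat > h.py <<'E'
import numpy as np, cv2
from rig import ctrl
def world(c,M=None):
    M=c['cam_to_world'] if M is None else M
    d=np.asarray(c['range_z'],float); H,W=d.shape
    K=np.array([[c['fx'],0,c['cx']],[0,c['fy'],c['cy']],[0,0,1]])
    v,u=np.mgrid[:H,:W]
    p=cv2.undistortPoints(np.stack([u,v],-1).reshape(-1,1,2).astype(np.float64),K,np.array(c['dist_coeffs'],float)).reshape(H,W,2)
    P=np.stack([p[...,0]*d,-p[...,1]*d,-d,np.ones_like(d)],-1)
    w=(P@np.array(M).T)[...,:3]; w[d==0]=np.nan
    return w
E
python3 - <<'E'
from h import *
print(ctrl.sense())
for n in ('scene','top'):
    c=ctrl.capture(n); cv2.imwrite(f'pics/{n}0.png',c['color']); np.savez(f'{n}0.npz',**c); print(np.array(c['cam_to_world']).round(2))
E
```

```text
pics
{'time_s': 0.0, 'joints': array([ 1.04858734e+00,  3.13475238e-01,  1.49844447e+00,  1.00127751e-05,
        1.33099126e+00, -2.23407405e-01]), 'dq': array([ 0.00039311, -0.00214186,  0.00064701, -0.0005588 , -0.00043001,
        0.00028617]), 'tau': array([ 7.09784690e-04, -4.12262928e+01, -2.59747428e+01, -8.44736428e-05,
        4.07206520e-03,  2.18090906e-05]), 'eef_pos': array([154.40628594, 501.4670912 , 197.01940889]), 'ee_rot': array([-2.44614323e-04,  1.48846774e-01,  9.88860052e-01, -6.12106787e-04]), 'force': array([-0.38782727, -0.45885729,  0.44637983]), 'wrist_torque': array([0.02996476, 0.07101668, 0.03672319]), 'grip_width': 1.0007010010605097}
[[-7.90000e-01  3.30000e-01 -5.10000e-01 -2.83510e+02]
 [-6.10000e-01 -4.30000e-01  6.70000e-01  1.20311e+03]
 [-0.00000e+00  8.40000e-01  5.50000e-01  1.03495e+03]
 [ 0.00000e+00  0.00000e+00  0.00000e+00  1.00000e+00]]
[[-4.50000e-01  6.90000e-01 -5.60000e-01 -4.70860e+02]
 [-8.90000e-01 -3.60000e-01  2.70000e-01  5.97410e+02]
 [-1.00000e-02  6.30000e-01  7.80000e-01  1.55275e+03]
 [ 0.00000e+00  0.00000e+00  0.00000e+00  1.00000e+00]]
```

View pics/scene0.png

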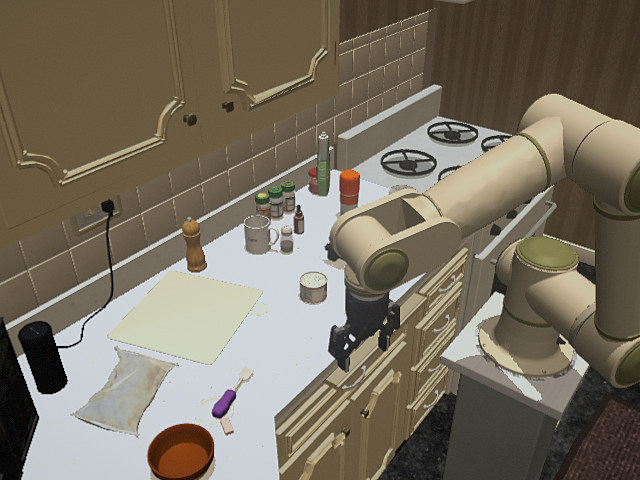

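View pics/top0.png

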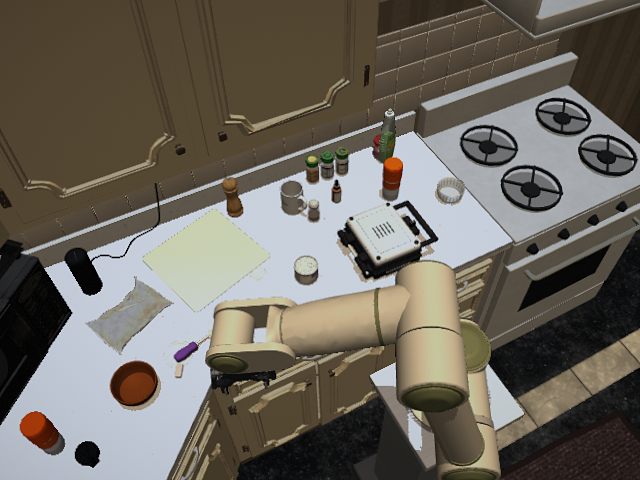

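The top view shows the grill at about (380,240) with its handle to the right at (425,222). The tin is at (306,270), the board at (205,258), the shaker at (313,210), the cup at (392,175) and the dish at (450,190).

```bash
python3 - <<'E'
from h import *
c=dict(np.load('top0.npz')); w=world(c); 
im=c['color'][130:330,260:480]; cv2.imwrite('pics/topz.png',cv2.resize(im,None,fx=3.6,fy=3,interpolation=2)[:600])
for n in [(270,306),(262,306),(210,313),(175,392),(190,450),(240,380),(222,430),(205,405),(240,435),(250,250),(300,340),(345,190)]: print(n,w[n].round(1))
z=w[...,2]; x=w[...,0]; y=w[...,1]
# tin top
m=(z>50)&(z<66)&(np.hypot(x-w[265,306][0],y-w[265,306][1])<60); m[:, :285]=0; m[:,328:]=0
p=w[m]; (cc,r)=cv2.minEnclosingCircle(p[:,:2].astype(np.float32)); print('tin',cc,r,p[:,2].mean(),p[:,:2].mean(0))
# grill region
m=(z>15)&(z<115)&(x>330)&(x<720)&(y>-250)&(y<150)
bev=np.zeros((500,500),np.uint8)
# top plate: 
m=(z>90)&(z<110)&(x>330)&(x<700)&(y>-250)&(y<200); m[:,:330]=0; m[:200]=0; m[:,440:]=0
p=w[m]; print(len(p)); print('plate',cv2.minAreaRect(p[:,:2].astype(np.float32)), np.median(p[:,2]))
m=(z>62)&(z<85); m[:,:395]=0;m[:200]=0;m[:,440:]=0;m[245:]=0
p=w[m];print('handle',len(p),cv2.minAreaRect(p[:,:2].astype(np.float32)))
E
```

```text
(270, 306) [520.2 169.5  54.2]
(262, 306) [551.  154.7  49.4]
(210, 313) [722.   44.7  65.1]
(175, 392) [ 683.5 -230.9  134.4]
(190, 450) [ 623.2 -444.    14.3]
(240, 380) [486.3 -71.  100.4]
(222, 430) [ 542.3 -308.5   -1.5]
(205, 405) [ 590.9 -230.    77.4]
(240, 435) [ 422.7 -236.7   75. ]
(250, 250) [717.8 280.7  -5.5]
(300, 340) [ 63.8 300.9 605.8]
(345, 190) [455.3 575.9  23.7]
tin (536.4383544921875, 163.402099609375) 39.434242248535156 55.16206822513043 [535.93043584 163.8607575 ]
2488
plate ((513.587890625, -119.14445495605469), (215.97817993164062, 204.5093536376953), 86.391357421875) 98.22421597486982
handle 530 ((513.2647705078125, -216.95359802246094), (194.53933715820312, 69.96502685546875), 1.5432413816452026)
```

View pics/topz.png

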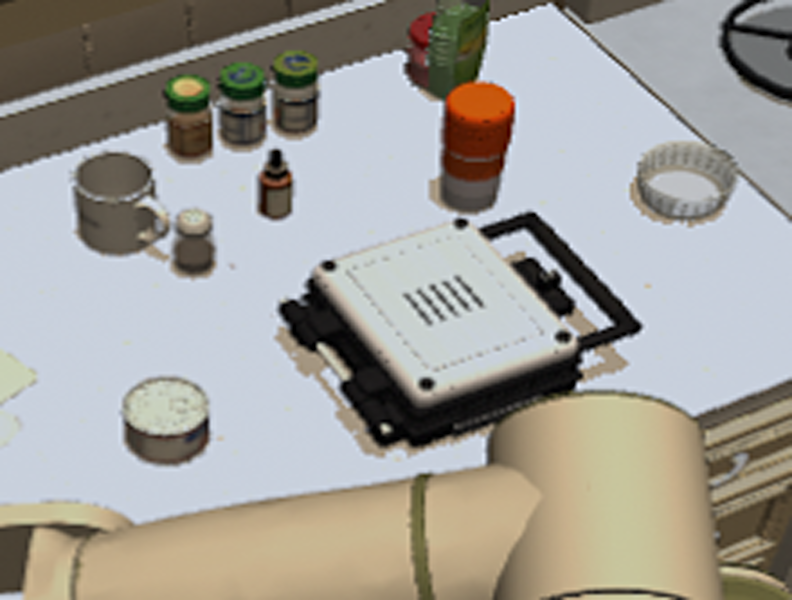

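```bash
python3 - <<'E'
from h import *
c=dict(np.load('top0.npz')); w=world(c); x,y,z=w[...,0],w[...,1],w[...,2]
reg=(x>380)&(x<680)&(y>-310)&(y<30)&(z>-20)&(z<120)
S=2
def bev(lo,hi,col=True):
    b=np.zeros((620,700,3),np.uint8)
    m=reg&(z>lo)&(z<hi)
    for X,Y,Z,cc in zip(x[m],y[m],z[m],c['color'][m]):
        cv2.circle(b,(int((30-Y)*S),int((690-X)*S)),2,[int(v) for v in cc] if col else (int(Z*2),)*3,-1)
    return b
cv2.imwrite('pics/bev.png',bev(20,120))
for nm,lo,hi in(('plate',93,110),):
    m=reg&(z>lo)&(z<hi); q=np.abs(x-513)<200
    g=c['color'].astype(int).min(-1)>120
    p=w[m&g]; print(nm,len(p),cv2.minAreaRect(p[:,:2].astype(np.float32)),p[:,2].mean())
m=reg&(z>60)&(z<88)&(y<-225)
p=w[m]; print(len(p),cv2.minAreaRect(p[:,:2].astype(np.float32)),p.min(0),p.max(0))
pts=p[p[:,1]<-240]; print(cv2.fitLine(p[:,:2].astype(np.float32),cv2.DIST_HUBER,0,.01,.01).ravel())
for nm,(r0,r1,c0,c1) in dict(shaker=(195,222,304,322),cup=(155,202,380,405),dish=(170,206,432,468)).items():
    p=w[r0:r1,c0:c1].reshape(-1,3); p=p[(p[:,2]>12)]; print(nm,len(p),np.nanmedian(p,0),np.nanmin(p,0),np.nanmax(p,0))
# worktop z
for n in [(300,290),(240,290),(260,480),(220,480)]: print(w[n])
E
```

```text
plate 2114 ((514.8770751953125, -97.96365356445312), (163.11093139648438, 202.92288208007812), 88.81073760986328) 98.87935150720905
323 ((549.45654296875, -240.6083526611328), (31.2458438873291, 259.9081115722656), 89.86986541748047) [ 419.53451934 -256.52094638   60.33038036] [ 679.40860356 -225.08929172   87.86142252]
[ 9.9982339e-01 -1.8791834e-02  5.1529840e+02 -2.3883522e+02]
shaker 243 [726.75446071  45.08523152  57.83620852] [710.23186849  20.05999305  12.80280062] [768.10907436  62.36986221  95.55661156]
cup 783 [ 692.03586315 -236.72032337  113.0633988 ] [ 671.16364555 -389.6234821    12.02648872] [ 872.34638254 -210.40885205  175.46123544]
dish 451 [ 617.83236382 -441.55699777   33.82613108] [ 561.06055378 -485.6252495    12.05732086] [ 704.21785565 -378.82450154   57.40450936]
[146.10607621 369.67205712 541.77300785]
[689.34114545 147.94619014   1.86985989]
[ 342.81520877 -376.34661855  -22.68291644]
[ 473.54581364 -468.86583247   -6.50788458]
```

View pics/bev.png

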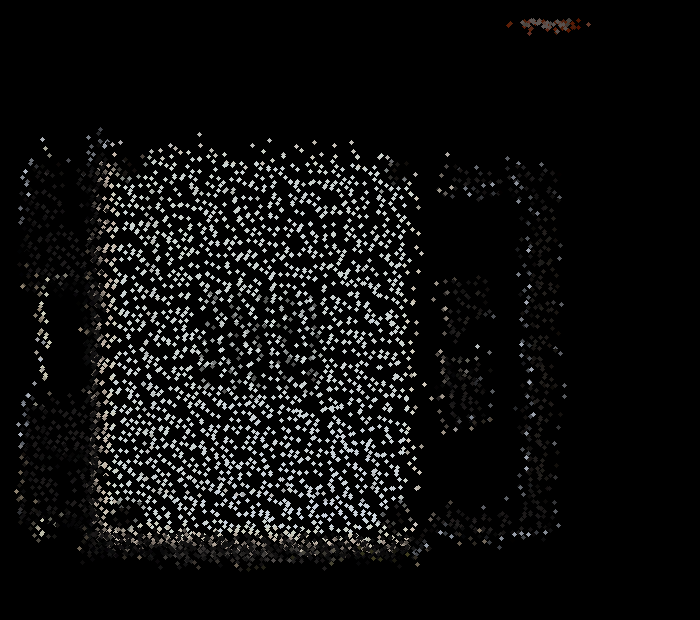

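```bash
cat >> h.py <<'E'
from scipy.spatial.transform import Rotation as R
import json
def pose(s=None):
    s=s or ctrl.sense(); q=s['ee_rot']; return np.array(s['eef_pos']),R.from_quat([q[1],q[2],q[3],q[0]])
def rows(p,r,pt,rt,n,grip,dt=1,da=2):
    """n rows from pose (p,r) to (pt,rt), closed loop on rounding"""
    out=[]
    for i in range(n):
        k=n-i
        sh=np.round(r.inv().apply(np.array(pt)-p)/k,dt)
        tu=np.round((r.inv()*rt).as_rotvec()/np.radians(6)/k,da)
        out.append([grip,sh.tolist(),tu.tolist()])
        p=p+r.apply(sh); r=r*R.from_rotvec(tu*np.radians(6))
    return out,p,r
def show(o): print(json.dumps(o).replace(' ',''))
def frame(z,y):
    z=np.array(z,float);z/=np.linalg.norm(z);y=np.array(y,float);y-=z*(y@z);y/=np.linalg.norm(y)
    return R.from_matrix(np.stack([np.cross(y,z),y,z],1))
def log():
    s=ctrl.sense(); open('log.txt','a').write(json.dumps({k:np.array(v).tolist() for k,v in s.items()})+'\n'); return s
E
python3 - <<'E'
from h import *
log(); p,r=pose()
rt=frame([0,0,-1],[1,0,0])
a,p,r=rows(p,r,[536,88,110],rt,17,40); show(a)
a,p,r=rows(p,r,[536,88,15],rt,3,40); show(a)
E
```

```text
[[40,[-28.6,-16.6,5.1],[-0.0,0.0,0.71]],[40,[-29.8,-14.5,5.1],[-0.0,0.0,0.71]],[40,[-30.8,-12.2,5.1],[-0.0,0.0,0.72]],[40,[-31.6,-9.9,5.1],[-0.0,0.0,0.71]],[40,[-32.2,-7.5,5.1],[-0.0,0.0,0.72]],[40,[-32.7,-5.0,5.1],[-0.0,0.0,0.71]],[40,[-33.0,-2.6,5.2],[-0.0,0.0,0.72]],[40,[-33.1,-0.1,5.1],[-0.0,0.0,0.71]],[40,[-33.0,2.4,5.2],[-0.0,0.0,0.72]],[40,[-32.7,4.8,5.1],[-0.0,0.0,0.71]],[40,[-32.3,7.3,5.2],[-0.0,0.0,0.72]],[40,[-31.7,9.7,5.1],[-0.0,0.0,0.71]],[40,[-30.8,12.0,5.2],[-0.0,0.0,0.72]],[40,[-29.9,14.3,5.1],[-0.0,0.0,0.71]],[40,[-28.7,16.4,5.2],[-0.0,0.0,0.72]],[40,[-27.4,18.6,5.1],[-0.0,0.0,0.71]],[40,[-25.9,20.6,5.2],[-0.01,0.01,0.72]]]
[[40,[-0.0,-0.0,31.7],[0.0,-0.0,-0.0]],[40,[-0.0,-0.0,31.6],[0.0,-0.0,-0.0]],[40,[-0.0,-0.1,31.7],[0.0,-0.0,-0.0]]]
```

>>> {"api": "carry_out", "payload": {"plan": [[40,[-28.6,-16.6,5],[0,0,0.71]],[40,[-29.8,-14.5,5],[0,0,0.71]],[40,[-30.8,-12.2,5],[0,0,0.72]],[40,[-31.6,-10,5],[0,0,0.71]],[40,[-32.2,-7.5,5],[0,0,0.72]],[40,[-32.7,-5,5],[0,0,0.71]],[40,[-33,-2.6,5],[0,0,0.72]],[40,[-33,0,5],[0,0,0.71]],[40,[-33,2.4,5],[0,0,0.72]],[40,[-32.7,4.8,5],[0,0,0.71]],[40,[-32.3,7.3,5],[0,0,0.72]],[40,[-31.7,9.7,5],[0,0,0.71]],[40,[-30.8,12,5],[0,0,0.72]],[40,[-30,14.3,5],[0,0,0.71]],[40,[-28.7,16.4,5],[0,0,0.72]],[40,[-27.4,18.6,5],[0,0,0.71]],[40,[-26,20.6,5],[0,0,0.72]],[40,[0,0,0],[0,0,0]]]}}

```text
time_s: 1.6
eef_pos: [538.7, 84.1, 111.1]
ee_rot: [0.0, 0.71, 0.704, -0.001]
force: [1.0, -0.4, 0.5]
grip_width: 0.468
```

```bash
python3 - <<'E'
from h import *
s=log(); print(s['eef_pos'],s['joints'],s['grip_width'],s['force'])
p,r=pose();print(r.as_matrix().round(3))
c=ctrl.capture('wrist'); cv2.imwrite('pics/w1.png',c['color'])
T=np.eye(4);T[:3,:3]=r.as_matrix();T[:3,3]=p
w=world(c,T@np.array(c['tool_from_camera'])); np.savez('w1.npz',w=w,**c)
c=ctrl.capture('top'); cv2.imwrite('pics/t1.png',c['color'])
E
```

```text
[538.66260239  84.14923532 111.14640477] [-5.95049002e-02  4.38344495e-01  1.55494013e+00 -1.00721476e-03
  1.14879089e+00 -5.07419954e-02] 0.46840159711993695 [ 1.02195381 -0.43586145  0.49262093]
[[ 0.008  1.    -0.001]
 [ 1.    -0.008 -0.001]
 [-0.001 -0.001 -1.   ]]
```

View pics/w1.png

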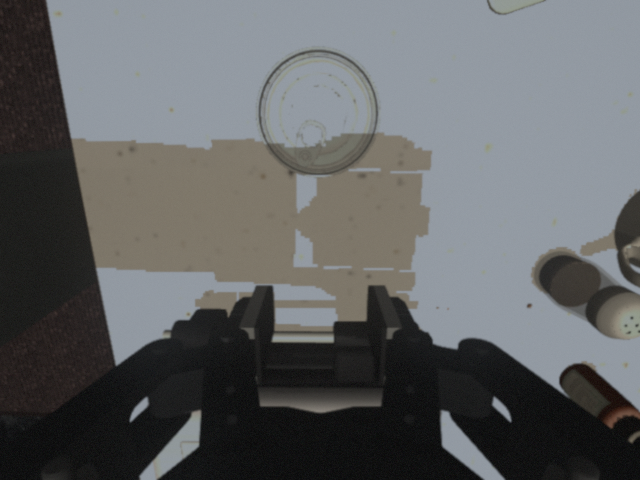

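View pics/t1.png

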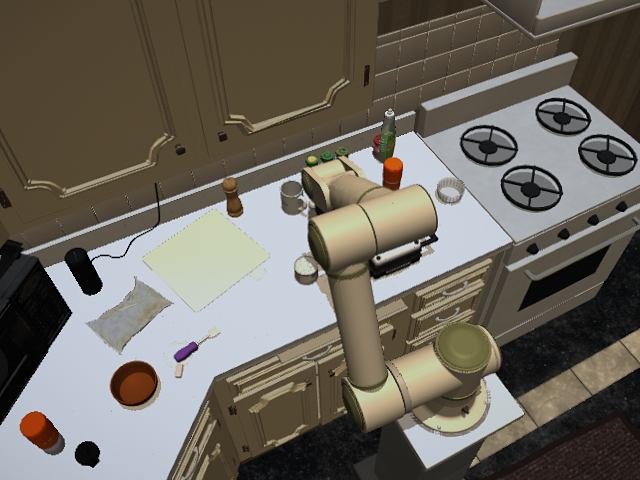

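The tin at (318,112) is centred between the fingers. Next I descend and push it.

>>> {"api": "carry_out", "payload": {"plan": [[40,[0,0,32],[0,0,0]],[40,[0,0,32],[0,0,0]],[40,[0,0,30],[0,0,0]],[40,[0,0,0],[0,0,0]],[40,[10,0,0],[0,0,0]],[40,[10,0,0],[0,0,0]],[40,[10,0,0],[0,0,0]],[40,[8,0,0],[0,0,0]],[40,[8,0,0],[0,0,0]],[40,[8,0,0],[0,0,0]]]}}

```text
time_s: 2.53
eef_pos: [537.0, 143.0, 19.8]
ee_rot: [0.001, 0.707, 0.707, 0.001]
force: [0.7, -5.7, 5.6]
grip_width: 0.473
```

```bash
python3 - <<'E'
from h import *
s=log(); print(s['eef_pos'],s['joints'],s['force'])
c=ctrl.capture('wrist'); cv2.imwrite('pics/w2.png',c['color'])
E
```

```text
[537.00062115 142.97675885  19.80479496] [ 4.97427592e-02  5.77799299e-01  1.60453637e+00 -8.50684336e-04
  9.56979753e-01  4.98470155e-02] [ 0.70750331 -5.65493771  5.62837135]
```

View pics/w2.png

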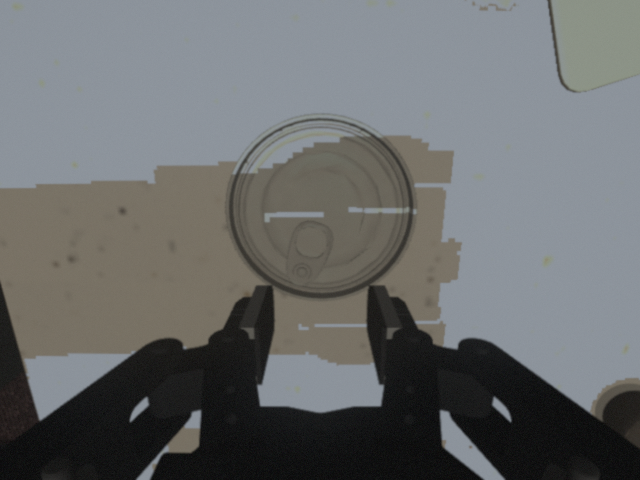

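>>> {"api": "carry_out", "payload": {"plan": [[40,[0,0,-3],[0,0,0]],[40,[0,0,0],[0,0,0]],[40,[0,0,0],[0,0,0]]]}}

```text
time_s: 2.83
eef_pos: [536.1, 142.4, 21.6]
ee_rot: [-0.0, 0.707, 0.707, -0.0]
force: [0.8, 0.3, 0.3]
grip_width: 0.467
```

```bash
python3 - <<'E'
from h import *
s=log(); print(s['eef_pos'],s['force'])
E
```

```text
[536.12147045 142.36506662  21.61277723] [0.7510275  0.3219063  0.25407911]
```

>>> {"api": "carry_out", "payload": {"plan": [[40,[8,0,0],[0,0,0]],[40,[8,0,0],[0,0,0]],[40,[8,0,0],[0,0,0]],[40,[8,0,0],[0,0,0]],[40,[8,0,0],[0,0,0]],[40,[8,0,0],[0,0,0]],[40,[8,0,0],[0,0,0]],[40,[8,0,0],[0,0,0]],[40,[8,0,0],[0,0,0]],[40,[8,0,0],[0,0,0]],[40,[8,0,0],[0,0,0]],[40,[8,0,0],[0,0,0]],[40,[8,0,0],[0,0,0]],[40,[8,0,0],[0,0,0]],[40,[8,0,0],[0,0,0]],[40,[8,0,0],[0,0,0]],[40,[8,0,0],[0,0,0]],[40,[8,0,0],[0,0,0]],[40,[6,0,0],[0,0,0]],[40,[3,0,0],[0,0,0]]]}}

```text
time_s: 4.5
eef_pos: [536.2, 296.1, 21.6]
ee_rot: [-0.0, 0.707, 0.707, 0.0]
force: [0.7, -0.3, 0.7]
grip_width: 0.467
```

```bash
python3 - <<'E'
from h import *
s=log(); print(s['eef_pos'],s['joints'],s['force'])
c=ctrl.capture('wrist'); cv2.imwrite('pics/w3.png',c['color'])
E
```

```text
[536.22689388 296.14359929  21.56391916] [3.13528960e-01 6.80573276e-01 1.41175863e+00 1.00490449e-04
 1.04917330e+00 3.13227695e-01] [ 0.68823076 -0.34973599  0.73589468]
```

View pics/w3.png

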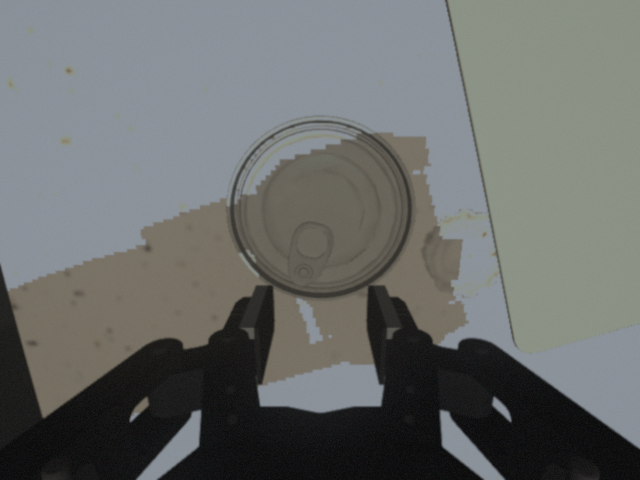

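>>> {"api": "carry_out", "payload": {"plan": [[40,[-15,0,0],[0,0,0]],[40,[-15,0,0],[0,0,0]],[40,[-10,0,-35],[0,0,0]],[0,[-10,0,-38],[0,0,0]],[0,[-10,0,-38],[0,0,0]],[0,[-20,0,-36],[0,0,0]],[0,[-30,0,-28],[0,0,0]],[0,[-36,0,-20],[0,0,0]],[0,[-38,-5,0],[0,0,0]],[0,[-38,-5,0],[0,0,0]],[0,[-38,-5,0],[0,0,0]],[0,[-38,-5,0],[0,0,0]],[0,[-38,-5,0],[0,0,0]],[0,[-38,-5,0],[0,0,0]],[0,[-38,-5,0],[0,0,0]],[0,[-38,-5,0],[0,0,0]],[0,[-38,-5,0],[0,0,0]],[0,[-38,-5,0],[0,0,0]],[0,[-38,-5,0],[0,0,0]],[0,[0,0,0],[0,0,0]]]}}

```text
time_s: 6.22
eef_pos: [478.4, -275.4, 215.9]
ee_rot: [0.0, 0.71, 0.705, -0.001]
force: [-0.1, 0.9, -1.0]
grip_width: 0.0
```

```bash
python3 - <<'E'
from h import *
s=log(); print(s['eef_pos'],s['joints'],s['force'])
p,r=pose()
c=ctrl.capture('wrist'); cv2.imwrite('pics/w4.png',c['color'])
T=np.eye(4);T[:3,:3]=r.as_matrix();T[:3,3]=p
w=world(c,T@np.array(c['tool_from_camera'])); np.savez('w4.npz',w=w,**c)
c=ctrl.capture('top'); cv2.imwrite('pics/t4.png',c['color'])
E
```

```text
[ 478.41625953 -275.35477381  215.87251272] [-0.73374658  0.36065647  1.38378562 -0.00148681  1.39703937 -0.72623466] [-0.13210702  0.85978394 -0.9928876 ]
```

View pics/w4.png

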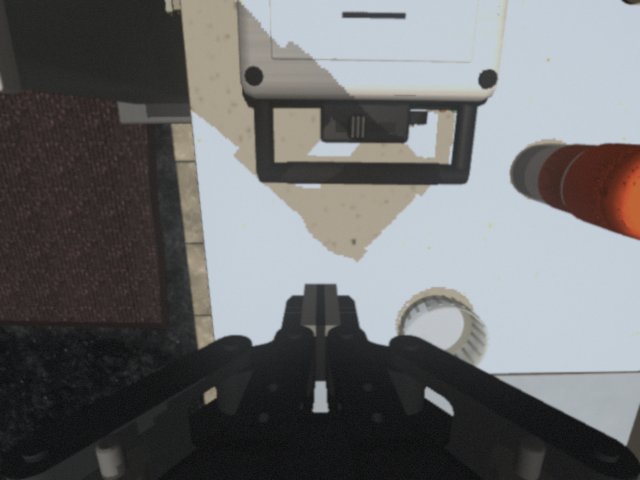

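View pics/t4.png

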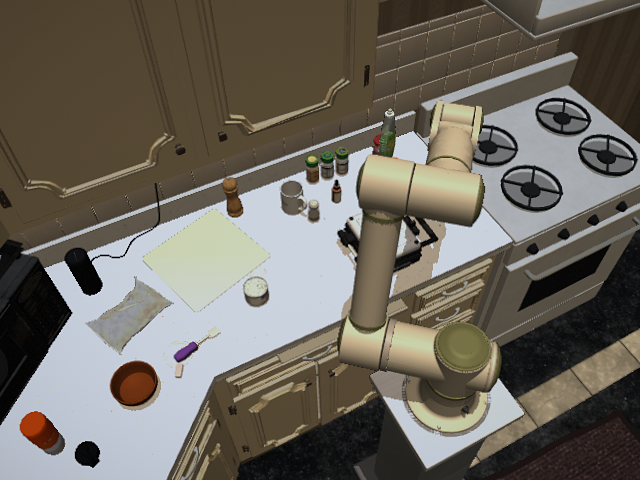

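```bash
python3 - <<'E'
from h import *
d=np.load('w4.npz'); w=d['w']; im=d['color']
cv2.imwrite('pics/w4z.png',cv2.resize(im[80:200,230:490],None,fx=3,fy=4,interpolation=2))
for u in range(315,432,4): print(u,w[125,u].round(0),w[112,u].round(0),w[135,u].round(0))
z=w[...,2]
m=np.zeros(z.shape,bool);m[160:188,262:472]=1;m&=(z>70)&(z<90)
q=w[m];print('bar',np.median(q,0),cv2.minAreaRect(q[:,:2].astype(np.float32)))
m=np.zeros(z.shape,bool);m[60:190,262:472]=1;m&=(z>88)&(z<94+20)
E
```

```text
315 [ 474. -198.    2.] [ 474. -185.   -0.] [ 473. -208.    0.]
319 [ 478. -198.    0.] [ 478. -185.    2.] [ 478. -208.   -1.]
323 [ 481. -199.   74.] [ 481. -188.   74.] [ 481. -207.   74.]
327 [ 485. -199.   75.] [ 485. -188.   75.] [ 485. -207.   75.]
331 [ 488. -199.   74.] [ 488. -188.   75.] [ 488. -207.   74.]
335 [ 491. -199.   75.] [ 491. -188.   75.] [ 491. -207.   75.]
339 [ 495. -199.   74.] [ 495. -188.   75.] [ 495. -207.   75.]
343 [ 498. -199.   76.] [ 498. -188.   73.] [ 498. -207.   74.]
347 [ 501. -199.   77.] [ 501. -188.   75.] [ 502. -207.   74.]
351 [ 503. -199.   95.] [ 505. -188.   75.] [ 503. -207.   96.]
355 [ 506. -199.   97.] [nan nan nan] [ 506. -207.   97.]
359 [ 509. -199.   97.] [ 511. -188.   75.] [ 509. -207.   98.]
363 [ 512. -199.   96.] [ 515. -189.   75.] [ 513. -207.   95.]
367 [ 518. -199.   75.] [ 518. -189.   77.] [ 519. -207.   73.]
371 [ 522. -199.   75.] [ 521. -189.   75.] [ 522. -207.   75.]
375 [ 525. -199.   75.] [ 525. -189.   75.] [ 525. -207.   75.]
379 [ 528. -199.   75.] [ 528. -189.   75.] [ 528. -207.   76.]
383 [ 532. -199.  
[... 258 characters left out ...]
5.] [ 545. -189.   74.] [ 546. -207.   75.]
403 [ 549. -199.   75.] [ 549. -189.   73.] [ 549. -207.   75.]
407 [ 552. -199.   74.] [ 551. -189.   77.] [ 553. -207.   74.]
411 [ 567. -199.   27.] [ 564. -187.   37.] [ 574. -208.    1.]
415 [ 568. -199.   37.] [ 567. -187.   38.] [ 578. -208.    2.]
419 [ 581. -198.    3.] [ 571. -187.   38.] [ 582. -209.    1.]
423 [ 586. -198.    1.] [ 575. -187.   36.] [ 586. -209.    1.]
427 [ 590. -199.    1.] [ 581. -187.   31.] [ 590. -209.    2.]
431 [ 594. -199.    1.] [ 594. -186.   -1.] [ 595. -209.    1.]
bar [ 518.08474636 -237.94705923   78.52654566] ((518.091796875, -238.43089294433594), (21.92097282409668, 181.4364776611328), 89.6410140991211)
```

View pics/w4z.png

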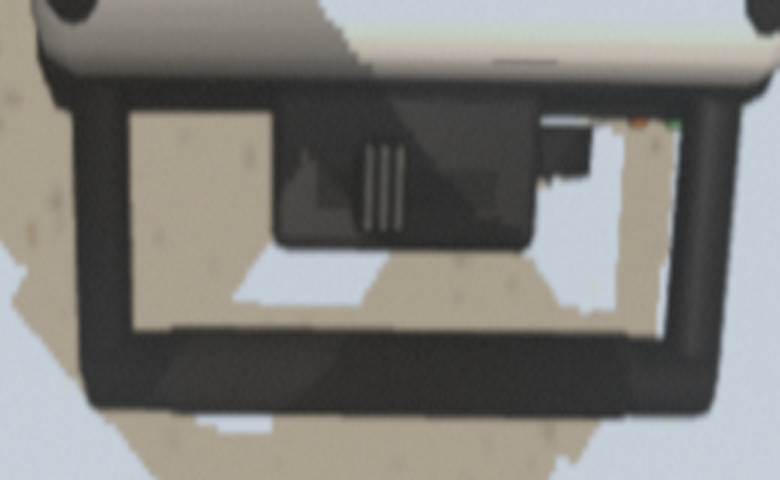

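```bash
python3 - <<'E'
from h import *
d=np.load('w4.npz'); w=d['w']
s=ctrl.sense();p,r=pose()
for row in (288,295,305):
  for u in range(296,346,4): print(row,u,r.inv().apply(w[row,u]-p).round(0))
cT=np.linalg.inv(d['tool_from_camera']); 
for t in ([0,0,0],[0,15,0],[11,0,0],[0,0,-19]):
  q=cT@[*t,1]; print(t, d['fx']*q[0]/-q[2]+d['cx'], d['fy']*q[1]/q[2]+d['cy'], q)
E
```

```text
288 296 [-112.  -30.  216.]
288 300 [-112.  -26.  216.]
288 304 [-112.  -21.  216.]
288 308 [  7.  -6. -42.]
288 312 [  7.  -5. -42.]
288 316 [  7.  -3. -43.]
288 320 [  7.  -1. -42.]
288 324 [  7.   0. -43.]
288 328 [  7.   2. -42.]
288 332 [  7.   3. -42.]
288 336 [  7.   5. -42.]
288 340 [-112.   22.  215.]
288 344 [-112.   27.  216.]
295 296 [  3. -11. -41.]
295 300 [  3. -10. -42.]
295 304 [  7.  -8. -49.]
295 308 [  7.  -6. -49.]
295 312 [  7.  -5. -49.]
295 316 [  6.  -3. -48.]
295 320 [  7.  -1. -50.]
295 324 [  7.   0. -49.]
295 328 [  7.   2. -48.]
295 332 [  7.   3. -49.]
295 336 [  7.   5. -49.]
295 340 [  3.   7. -41.]
295 344 [  3.   8. -40.]
305 296 [  3. -11. -50.]
305 300 [  3.  -9. -49.]
305 304 [  6.  -7. -56.]
305 308 [  7.  -6. -58.]
305 312 [  7.  -4. -58.]
305 316 [  7.  -3. -58.]
305 320 [  7.  -1. -57.]
305 324 [  7.   0. -58.]
305 328 [  7.   1. -58.]
305 332 [  7.   3. -58.]
305 336 [  7.   4. -58.]
305 340 [  3.   6. -49.]
305 344 [  3.   8. -50.]
[0, 0, 0] 320.4568967513401 274.2260039923812 [   0.19368437  -19.78035406 -190.45334666    1.        ]
[0, 15, 0] 348.9511044644467 274.20618856515483 [  15.19367915  -19.77075696 -190.4613785     1.        ]
[11, 0, 0] 320.45323555205766 254.4833347416968 [   0.18861017   -9.23374659 -187.32779948    1.        ]
[0, 0, -19] 320.52355857093715 289.5409041702132 [   0.20689281  -25.17901989 -172.23647995    1.        ]
```

```bash
python3 - <<'E'
from h import *
for n in ('scene','top'):
    c=dict(np.load(f'{n}0.npz')); w=world(c)
    p0=np.array([154.4,501.5,197.0]); r=R.from_quat([.14885,.98886,-.0006,-.00024])
    t=r.inv().apply((w-p0).reshape(-1,3)).reshape(w.shape)
    m=(np.abs(t[...,0])<60)&(np.abs(t[...,1])<90)&(t[...,2]>-120)&(t[...,2]<60)
    q=t[m]; print(n,len(q)); 
    for z in range(-120,60,10):
        k=q[(q[:,2]>=z)&(q[:,2]<z+10)]
        if len(k): print(z,len(k),np.percentile(k,[5,95],axis=0)[:,:2].round(0).tolist())
c=ctrl.capture('scene'); cv2.imwrite('pics/s4.png',c['color']); w=world(c); p,r=pose()
t=r.inv().apply((w-p).reshape(-1,3)).reshape(w.shape)
m=(np.abs(t[...,0])<60)&(np.abs(t[...,1])<90)&(t[...,2]>-120)&(t[...,2]<60); q=t[m]
print('now',len(q))
for z in range(-120,60,10):
        k=q[(q[:,2]>=z)&(q[:,2]<z+10)]
        if len(k): print(z,len(k),np.percentile(k,[5,95],axis=0)[:,:2].round(0).tolist())
E
```

```text
scene 1008
-120 254 [[-11.0, -64.0], [18.0, 73.0]]
-110 241 [[-9.0, -67.0], [16.0, 74.0]]
-100 163 [[-8.0, -65.0], [13.0, 74.0]]
-90 75 [[-7.0, -48.0], [12.0, 57.0]]
-80 88 [[-7.0, -51.0], [12.0, 57.0]]
-70 97 [[-8.0, -49.0], [12.0, 57.0]]
-60 80 [[-9.0, -46.0], [11.0, 56.0]]
-50 10 [[-7.0, -46.0], [9.0, 48.0]]
top 399
-120 96 [[1.0, -72.0], [18.0, 65.0]]
-110 99 [[-5.0, -75.0], [17.0, 62.0]]
-100 124 [[-9.0, -72.0], [14.0, 60.0]]
-90 20 [[-7.0, -63.0], [13.0, 57.0]]
-80 15 [[7.0, -59.0], [12.0, 49.0]]
-70 27 [[2.0, -57.0], [13.0, 51.0]]
-60 16 [[5.0, -56.0], [12.0, 51.0]]
-50 2 [[3.0, 40.0], [6.0, 40.0]]
now 211
-120 39 [[-3.0, 6.0], [17.0, 55.0]]
-110 55 [[-9.0, 5.0], [18.0, 47.0]]
-100 34 [[-9.0, 9.0], [16.0, 41.0]]
-90 31 [[2.0, 4.0], [16.0, 35.0]]
-80 12 [[3.0, 3.0], [15.0, 24.0]]
-70 7 [[1.0, 1.0], [11.0, 13.0]]
-60 12 [[-0.0, -0.0], [13.0, 15.0]]
-50 14 [[1.0, -2.0], [16.0, 11.0]]
-40 7 [[1.0, -2.0], [11.0, 12.0]]
```

View pics/s4.png

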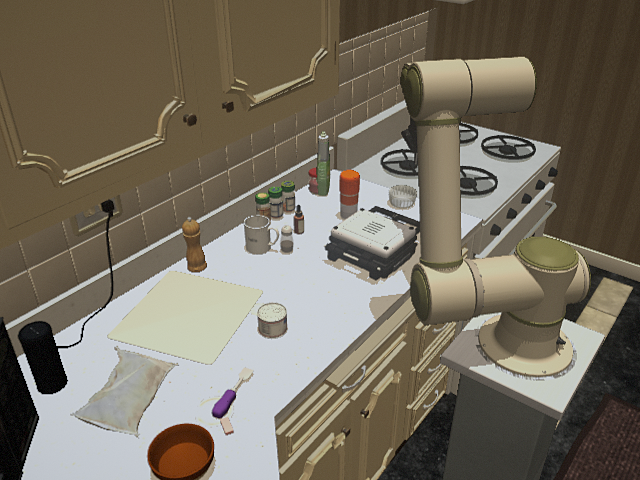

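```bash
python3 - <<'E'
from h import *
d=np.load('w4.npz'); w=d['w'];p=np.array([ 478.416,-275.355,215.873]);r=frame([0,0,-1],[1,-.008,0])
for row in range(280,480,12): print(row,[r.inv().apply(w[row,u]-p).round(0).tolist() for u in (312,320,360,250)])
c=ctrl.capture('top');w=world(c);z=w[...,2]
m=np.zeros(z.shape,bool);m[270:310,240:275]=1;m&=(z>52)&(z<64);q=w[m];print('tin',len(q),cv2.minEnclosingCircle(q[:,:2].astype(np.float32)),q.mean(0))
cv2.imwrite('pics/tinz.png',cv2.resize(c['color'][260:320,225:305],None,fx=8,fy=8,interpolation=2))
E
```

```text
280 [[-97.0, -10.0, 216.0], [-96.0, -0.0, 215.0], [-97.0, 47.0, 216.0], [-97.0, -83.0, 216.0]]
292 [[11.0, -3.0, -45.0], [11.0, -0.0, -46.0], [-112.0, 47.0, 215.0], [-113.0, -84.0, 217.0]]
304 [[12.0, -3.0, -57.0], [12.0, -0.0, -57.0], [-128.0, 48.0, 215.0], [-128.0, -84.0, 216.0]]
316 [[12.0, -3.0, -67.0], [12.0, -0.0, -66.0], [-144.0, 48.0, 215.0], [-144.0, -85.0, 216.0]]
328 [[11.0, -3.0, -72.0], [10.0, -0.0, -71.0], [12.0, 13.0, -75.0], [-160.0, -86.0, 215.0]]
340 [[13.0, -3.0, -82.0], [6.0, -0.0, -71.0], [13.0, 12.0, -82.0], [13.0, -21.0, -82.0]]
352 [[11.0, -3.0, -85.0], [2.0, -0.0, -72.0], [13.0, 11.0, -88.0], [12.0, -20.0, -88.0]]
364 [[5.0, -3.0, -83.0], [-3.0, -0.0, -72.0], [18.0, 10.0, -101.0], [8.0, -20.0, -88.0]]
376 [[-1.0, -3.0, -81.0], [-9.0, -0.0, -71.0], [18.0, 9.0, -105.0], [6.0, -20.0, -90.0]]
388 [[-4.0, -3.0, -83.0], [-257.0, -0.0, 226.0], [17.0, 9.0, -109.0], [18.0, -16.0, -109.0]]
400 [[-6.0, -3.0, -85.0], [-276.0, -0.0, 225.0], [18.0, 8.0, -114.0], [18.0, -15.0, -113.0]]
412 [[11.0, -2.0, -109.0], [11.0, -0.0, -109.0], [18.0, 8.0, -117.0], [18.0, -14.0, -117.0]]
424 [[12.0, -2.0, -114.0], [12.0, -0.0, -114.0], [18.0, 8.0, -120.0], [18.0, -14.0, -119.0]]
436 [[12.0, -2.0, -117.0], [12.0, -0.0, -117.0], [17.0, 7.0, -122.0], [18.0, -13.0, -123.0]]
448 [[12.0, -2.0, -120.0], [12.0, -0.0, -120.0], [20.0, 7.0, -128.0], [21.0, -12.0, -128.0]]
460 [[13.0, -2.0, -123.0], [12.0, -0.0, -122.0], [20.0, 6.0, -130.0], [20.0, -12.0, -130.0]]
472 [[11.0, -2.0, -125.0], [12.0, -0.0, -125.0], [19.0, 6.0, -131.0], [20.0, -12.0, -132.0]]
tin 290 ((532.8568725585938, 335.2056579589844), 39.88051223754883) [534.79454499 335.01880546  55.75763467]
```

View pics/tinz.png

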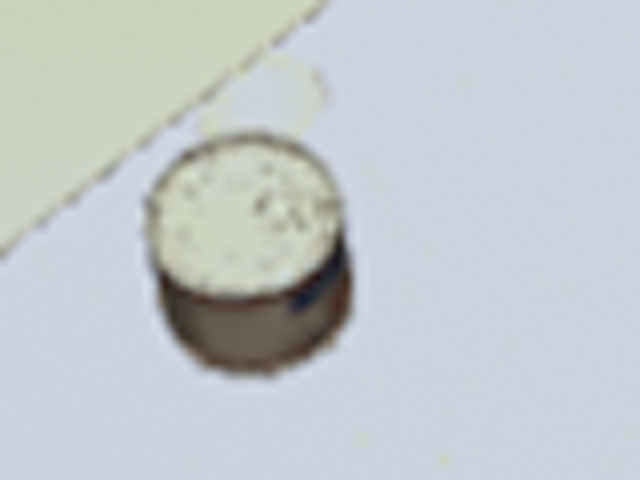

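>>> {"api": "carry_out", "payload": {"plan": [[0,[-20,0,20],[0,0,0]],[0,[-20,0,38],[0,0,0]],[0,[0,0,40],[0,0,0]],[0,[0,0,40],[0,0,0]],[0,[0,0,38],[0,0,0]],[0,[0,0,22],[0,0,0]],[0,[0,0,8],[0,0,0]],[0,[0,0,0],[0,0,0]],[0,[0,0,0],[0,0,0]]]}}

```text
time_s: 7.17
eef_pos: [481.9, -308.2, 13.2]
ee_rot: [0.001, 0.707, 0.707, 0.0]
force: [-0.1, -0.1, 0.1]
grip_width: 0.001
```

```bash
python3 - <<'E'
from h import *
s=log(); print(s['eef_pos'],s['force'],s['joints'])
c=ctrl.capture('wrist'); cv2.imwrite('pics/w5.png',c['color'])
E
```

```text
[ 481.89100101 -308.20542751   13.16893221] [-0.0737668  -0.056162    0.07360465] [-7.73779830e-01  6.16851926e-01  1.55561338e+00  6.36468660e-05
  9.67189467e-01 -7.74400776e-01]
```

View pics/w5.png

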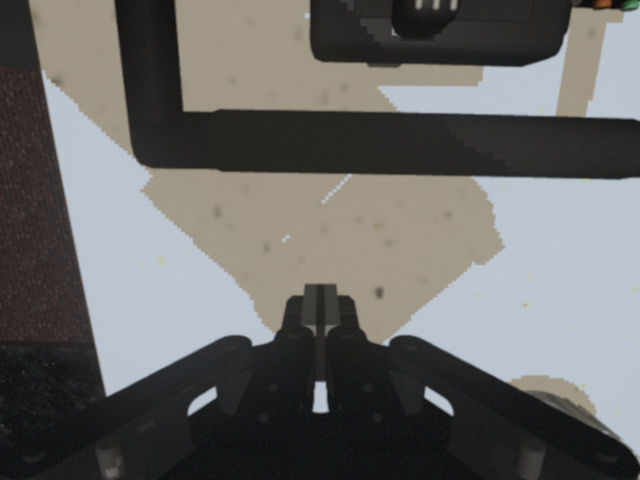

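>>> {"api": "carry_out", "payload": {"plan": [[0,[0,0,5],[0,0,0]],[0,[0,0,5],[0,0,0]],[0,[0,0,3],[0,0,0]],[0,[0,0,2],[0,0,0]],[0,[0,0,0],[0,0,0]]]}}

```text
time_s: 7.63
eef_pos: [480.9, -308.0, -3.7]
ee_rot: [-0.0, 0.707, 0.707, 0.0]
force: [0.3, -0.4, -0.3]
grip_width: 0.004
```

>>> {"api": "carry_out", "payload": {"plan": [[0,[0,0,6],[0,0,0]],[0,[0,0,6],[0,0,0]],[0,[0,0,4],[0,0,0]],[0,[0,0,3],[0,0,0]],[0,[0,0,0],[0,0,0]],[0,[0,0,0],[0,0,0]]]}}

```text
time_s: 8.13
eef_pos: [481.1, -308.2, -22.5]
ee_rot: [-0.0, 0.707, 0.707, 0.0]
force: [0.8, 0.3, 0.5]
grip_width: 0.0
```

>>> {"api": "carry_out", "payload": {"plan": [[0,[0,0,4],[0,0,0]],[0,[0,0,3],[0,0,0]],[0,[0,0,3],[0,0,0]],[0,[0,0,0],[0,0,0]],[0,[0,0,0],[0,0,0]]]}}

```text
time_s: 8.55
eef_pos: [481.0, -308.1, -32.5]
ee_rot: [-0.0, 0.707, 0.707, -0.0]
force: [0.3, 0.3, 0.4]
grip_width: -0.001
```

```bash
python3 - <<'E'
from h import *
s=log(); print(s['eef_pos'],s['force'],s['joints'])
E
```

```text
[ 481.00149878 -308.09841494  -32.49445717] [0.28641221 0.26615103 0.39973054] [-7.74711980e-01  6.87507169e-01  1.57644461e+00 -3.85734159e-05
  8.78089263e-01 -7.74375252e-01]
```

>>> {"api": "carry_out", "payload": {"plan": [[0,[0,0,2],[0,0,0]],[0,[0,0,2],[0,0,0]],[0,[0,0,1],[0,0,0]],[0,[0,0,0],[0,0,0]]]}}

```text
time_s: 8.88
eef_pos: [481.5, -308.5, -33.8]
ee_rot: [0.001, 0.707, 0.707, -0.0]
force: [-11.8, 9.1, 35.9]
grip_width: 0.003
```

>>> {"api": "carry_out", "payload": {"plan": [[0,[0,0,-20],[0,0,0]],[0,[0,0,-35],[0,0,0]],[0,[0,0,-38],[0,0,0]],[0,[0,0,-35],[0,0,0]],[0,[25,-4,0],[0,0,0]],[0,[30,-5,0],[0,0,0]],[0,[30,-5,0],[0,0,0]],[0,[19,-2,0],[0,0,0]],[0,[0,0,15],[0,0,0]],[0,[0,0,12],[0,0,0]],[0,[0,0,8],[0,0,0]],[0,[0,0,0],[0,0,0]],[0,[0,0,0],[0,0,0]]]}}

```text
time_s: 9.97
eef_pos: [465.1, -204.4, 55.7]
ee_rot: [-0.0, 0.707, 0.707, -0.0]
force: [0.1, -0.3, 0.2]
grip_width: 0.002
```

```bash
python3 - <<'E'
from h import *
s=log(); print(s['eef_pos'],s['force'],s['joints'])
c=ctrl.capture('wrist'); cv2.imwrite('pics/w6.png',c['color'])
E
```

```text
[ 465.13694977 -204.36492387   55.74257506] [ 0.13561505 -0.29312576  0.16556923] [-6.44919712e-01  4.38539677e-01  1.72344106e+00 -3.35913871e-05
  9.79961435e-01 -6.44281161e-01]
```

View pics/w6.png

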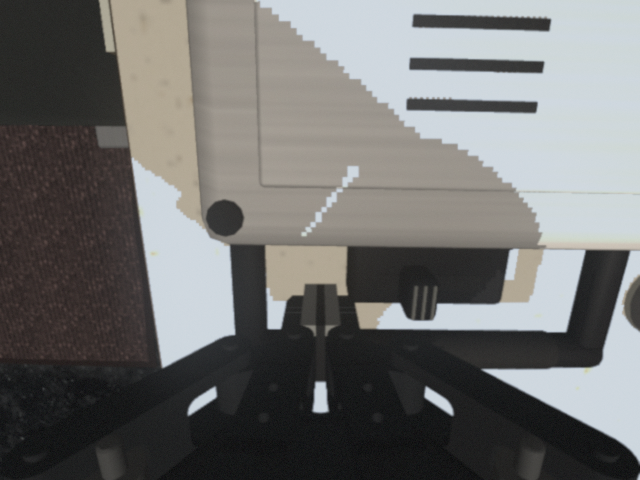

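>>> {"api": "carry_out", "payload": {"plan": [[0,[0,0,5],[0,0,0]],[0,[0,0,3],[0,0,0]],[0,[0,6,0],[0,0,0]],[0,[0,8,0],[0,0,0]],[0,[0,4,0],[0,0,0]],[0,[0,4,0],[0,0,0]],[0,[0,4,0],[0,0,0]],[0,[0,4,0],[0,0,0]],[0,[0,4,0],[0,0,0]]]}}

```text
time_s: 10.77
eef_pos: [499.4, -204.3, 47.8]
ee_rot: [-0.0, 0.707, 0.707, -0.0]
force: [-1.6, -0.9, 0.6]
grip_width: 0.002
```

Contact is at about -2 N, as expected for the catch. I continue the push.

>>> {"api": "carry_out", "payload": {"plan": [[0,[0,3,0],[0,0,0]],[0,[0,3,0],[0,0,0]],[0,[0,3,0],[0,0,0]],[0,[0,2,0],[0,0,0]],[0,[0,1,0],[0,0,0]],[0,[0,0,0],[0,0,0]]]}}

```text
time_s: 11.27
eef_pos: [510.0, -204.1, 47.6]
ee_rot: [-0.001, 0.707, 0.707, -0.001]
force: [-9.8, -1.1, 4.4]
grip_width: -0.002
```

```bash
python3 - <<'E'
from h import *
s=log(); print(s['eef_pos'],s['force'],s['joints'])
p,r=pose()
c=ctrl.capture('wrist'); cv2.imwrite('pics/w7.png',c['color'])
T=np.eye(4);T[:3,:3]=r.as_matrix();T[:3,3]=p
w=world(c,T@np.array(c['tool_from_camera']))
z=w[...,2]; m=(z>88)&(z<104)&(w[...,1]<-187)&(w[...,1]>-216)&(w[...,0]>505)&(w[...,0]<545)
print(m.sum(), np.percentile(w[m],[2,50,98],axis=0))
E
```

```text
[ 509.95818301 -204.07104104   47.62754432] [-9.81995604 -1.11830636  4.44744265] [-0.59325384  0.52869128  1.60040064 -0.00163848  1.0158172  -0.59241248]
2307 [[ 506.0484144  -207.47168955   88.61392689]
 [ 526.72806948 -195.26685424   96.19433375]
 [ 535.90310891 -190.4279485   103.38653393]]
```

View pics/w7.png

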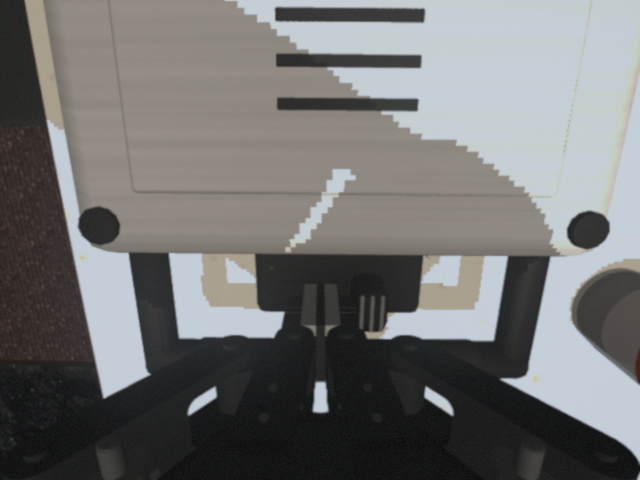

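>>> {"api": "carry_out", "payload": {"plan": [[0,[0,-8,0],[0,0,0]],[0,[0,-8,-15],[0,0,0]],[0,[0,0,-35],[0,0,0]],[0,[0,0,-38],[0,0,0]],[0,[-10,-10,-38],[0,0,1]],[0,[-10,-10,-25],[0,0,1]],[0,[-10,-10,-10],[0,0,1]],[0,[-10,-10,0],[0,0,1]],[0,[-15,-10,0],[0,0,1]],[0,[-15,0,0],[0,0,1]],[0,[-15,0,0],[0,0,1]],[0,[0,15,0],[0,0,1]],[0,[0,15,0],[0,0,1]],[0,[0,15,0],[0,0,1]],[0,[0,0,0],[0,0,1]],[0,[0,0,0],[0,0,1]],[0,[0,0,0],[0,0,1]],[0,[0,0,0],[0,0,1]],[0,[0,0,0],[0,0,1]],[0,[0,0,0],[0,0,0]]]}}

```text
time_s: 12.98
eef_pos: [448.2, -305.1, 208.7]
ee_rot: [-0.0, 1.0, -0.002, 0.0]
force: [0.5, -0.2, -0.2]
grip_width: -0.001
```

```bash
python3 - <<'E'
from h import *
s=log(); print(s['eef_pos'],s['force'],s['joints']); print(pose()[1].as_matrix().round(2))
E
```

```text
[ 448.15969072 -305.13792032  208.65169991] [ 0.48739151 -0.15506671 -0.24563083] [-8.14252255e-01  3.42776968e-01  1.42755239e+00  5.53975696e-04
  1.37083611e+00  7.60370501e-01]
[[ 1. -0.  0.]
 [-0. -1.  0.]
 [ 0. -0. -1.]]
```

Now a small tilt about tool y to identify the wrist kinematics.

>>> {"api": "carry_out", "payload": {"plan": [[0,[0,0,0],[0,1,0]],[0,[0,0,0],[0,1,0]],[0,[0,0,0],[0,1,0]],[0,[0,0,0],[0,0,0]]]}}

```text
time_s: 13.32
eef_pos: [446.3, -304.8, 208.0]
ee_rot: [-0.0, 0.987, 0.0, 0.158]
force: [-0.7, -0.4, -0.2]
grip_width: -0.003
```

```bash
python3 - <<'E'
from h import *
s=log(); print(s['eef_pos'],s['force'],s['joints']); print(pose()[1].as_matrix().round(2))
L=[json.loads(l) for l in open('log.txt')]
print(len(L))
from scipy.optimize import least_squares
Q=np.array([l['joints'] for l in L]);P=np.array([l['eef_pos'] for l in L]);q4=np.array([l['ee_rot'] for l in L])
RR=R.from_quat(q4[:,[1,2,3,0]])
def Rz(a):return R.from_euler('z',a)
def Ry(a):return R.from_euler('y',a)
def fk(q,k,s4):
    h,a1,d,L2,L3,e3,d5,Lt,ex,ey=k
    # forearm frame: z along forearm
    R1=Rz(q[0]); R2=R1*Ry(q[1]); R3=R2*Ry(q[2]); R4=R3*Rz(s4*q[3]); R5=R4*Ry(q[4]); 
    R6=R5*Rz(q[5])
    p=R1.apply([a1,d,h])+R2.apply([0,0,L2])+R3.apply([e3,0,L3])+R4.apply([0,d5,0])+R5.apply([ex,ey,Lt])
    return p,R6
for s4 in(1,-1):
    # orientation residual constant tool rot
    C=[ (fk(q,[0]*10,s4)[1].inv()*r).as_matrix() for q,r in zip(Q,RR)]
    print(s4); print(C[0].round(3)); print(C[-1].round(3)); print(C[5].round(3))
    f=lambda k: np.concatenate([fk(q,k,s4)[0]-p for q,p in zip(Q,P)]+[ (k-[200,0,116,400,350,0,0,250,0,0])*1e-3])
    o=least_squares(f,[200,0,116,400,350,0,0,250,0,0]); print(o.x.round(1), np.abs(o.fun[:-10]).max())
E
```

```text
[ 446.32271087 -304.78706601  208.0257281 ] [-0.70234872 -0.36483292 -0.23252752] [-0.95872295  0.19207883  1.66466967  0.2886213   1.11543675  0.50606209]
[[ 0.95  0.    0.31]
 [ 0.   -1.    0.  ]
 [ 0.31 -0.   -0.95]]
12
1
[[ 0. -1. -0.]
 [ 1.  0. -0.]
 [ 0. -0.  1.]]
[[ 0. -1.  0.]
 [ 1.  0.  0.]
 [-0.  0.  1.]]
[[ 0. -1. -0.]
 [ 1.  0.  0.]
 [-0. -0.  1.]]
[2.011e+02 6.000e-01 1.159e+02 4.389e+02 3.975e+02 3.900e+01 2.000e-01
 2.888e+02 6.000e-01 2.000e-01] 0.0015794523248189307
-1
[[-0. -1. -0.]
 [ 1. -0.  0.]
 [-0. -0.  1.]]
[[-0.295 -0.938  0.182]
 [ 0.869 -0.185  0.46 ]
 [-0.398  0.294  0.869]]
[[ 0.001 -1.     0.002]
 [ 1.     0.001 -0.002]
 [ 0.002  0.002  1.   ]]
[-172.    -9.7  261.8  296.1  404.7  -28.4  -72.5 -151.3  -44.7  -71.1] 37.61312264636632
```

```bash
cat >> h.py <<'E'
from scipy.optimize import least_squares
K=[201.1,.6,115.9,438.9,397.5,39.0,.2,288.8,.6,.2]
LO=np.array([-2.94,-.97,.19,-1.23,.02,-2.88]);HI=np.array([2.94,2.17,2.56,4.37,3.11,2.88])
C0=R.from_matrix([[0,-1,0],[1,0,0],[0,0,1]])
def fk(q):
    h,a1,d,L2,L3,e3,d5,Lt,ex,ey=K
    R1=R.from_euler('z',q[0]); R2=R1*R.from_euler('y',q[1]); R3=R2*R.from_euler('y',q[2]); R4=R3*R.from_euler('z',q[3]); R5=R4*R.from_euler('y',q[4])
    p3=R1.apply([a1,d,h])+R2.apply([0,0,L2]); p5=p3+R3.apply([e3,0,L3])
    p=p5+R4.apply([0,d5,0])+R5.apply([ex,ey,Lt])
    return p,R5*R.from_euler('z',q[5])*C0,p3,p5
def ik(p,r,q0):
    def f(q):
        a=fk(q); return np.r_[(a[0]-p)/100,(r.inv()*a[1]).as_rotvec()]
    q0=np.clip(q0,LO+1e-3,HI-1e-3)
    o=least_squares(f,q0,bounds=(LO,HI)); return o.x,np.abs(o.fun).max()
TIP=34.5
def tgt(tip,beta,alpha=0,roll=0):
    b,a=np.radians([beta,alpha]); z=np.array([np.cos(b)*np.cos(a),np.cos(b)*np.sin(a),-np.sin(b)])
    r=frame(z,[np.sin(a),-np.cos(a),0])*R.from_euler('z',roll,degrees=True)
    return np.array(tip)+TIP*z,r
XB,YB,YH=517.,-238.5,11.5
def bar(th):
    a=th+np.arctan2(18,250); return YH-251*np.cos(a),52+251*np.sin(a),np.array([np.sin(a),np.cos(a)])
E
python3 - <<'E'
from h import *
s=ctrl.sense(); q=np.array(s['joints']);p0,r0=pose()
print(np.round(fk(q)[0]-p0,2))
# rotate tilt from 72 -> 15 at intermediate point, then path
def run(xtip,b0,b1,q,pr=True):
    seq=[]
    p1,_=pose(); tip1=p1-TIP*pose()[1].apply([0,0,1])
    hover=[350,-260,150]
    for k in np.linspace(0,1,12):
        seq.append(('h%.2f'%k,(1-k)*tip1+k*np.array(hover),72-(72-b0)*k))
    for k in np.linspace(0,1,4): seq.append(('d',[350,-262+22*k,150-(150-36)*k],b0))
    seq.append(('in',[xtip,-240,36],b0))
    for th in np.arange(0,2.15,.15):
        y,z,n=bar(th); off=22
        bb=b0+(b1-b0)*min(1,th/.5)
        zz=z-n[1]*off-40*np.sin(np.radians(bb))
        seq.append(('%.2f'%th,[xtip,y-n[0]*off,zz],bb))
    for nme,tip,be in seq:
        p,r=tgt(tip,be); q,e=ik(p,r,q)
        a=fk(q); print(nme,np.round(tip),round(be),q.round(2),'ERR %.2f'%e if e>1e-3 else '', 'elb',a[2].round(),'wr',a[3].round())
run(463,15,3,q)
E
```

```text
[ 0.01 -0.    0.01]
h0.00 [ 436. -305.  241.] 72 [-0.96  0.19  1.66  0.28  1.12  0.51]  elb [144.  -3. 632.] wr [ 357. -306.  483.]
h0.09 [ 428. -301.  233.] 67 [-1.01  0.15  1.76  0.4   1.04  0.4 ]  elb [134.   5. 635.] wr [ 328. -301.  466.]
h0.18 [ 420. -297.  224.] 62 [-1.06  0.12  1.84  0.52  0.99  0.26]  elb [127.  10. 637.] wr [ 299. -297.  448.]
h0.27 [ 412. -293.  216.] 56 [-1.12  0.1   1.93  0.66  0.95  0.1 ]  elb [123.  12. 638.] wr [ 271. -293.  428.]
h0.36 [ 404. -289.  208.] 51 [-1.18  0.08  2.01  0.81  0.93 -0.07]  elb [121.  11. 639.] wr [ 245. -289.  406.]
h0.45 [ 397. -284.  200.] 46 [-1.24  0.08  2.09  0.95  0.94 -0.25]  elb [121.   5. 639.] wr [ 220. -285.  382.]
h0.55 [ 389. -280.  191.] 41 [-1.31  0.09  2.17  1.09  0.97 -0.43]  elb [122.  -7. 638.] wr [ 196. -281.  357.]
h0.64 [ 381. -276.  183.] 36 [-1.37  0.11  2.24  1.21  1.02 -0.61]  elb [123. -25. 637.] wr [ 174. -277.  331.]
h0.73 [ 373. -272.  175.] 31 [-1.44  0.15  2.3   1.3   1.09 -0.78]  elb [124. -52. 635.] wr [ 154. -272.  303.]
h0.82 [ 366. -268.  167.] 25 [-1.5   0.22  2.35  1.38  1.16 -0.94]  elb 
[... 1747 characters left out ...]
.92 -0.02  2.54  2.09  1.16 -1.03]  elb [ 86.  78. 640.] wr [209. -83. 296.]
1.35 [463. -47. 295.] 3 [-0.79 -0.1   2.55  2.19  1.06 -1.02]  elb [ 52. 113. 638.] wr [209. -47. 307.]
1.50 [463. -10. 301.] 3 [-0.64 -0.14  2.55  2.33  0.96 -1.06]  elb [ 19. 130. 635.] wr [209. -10. 314.]
1.65 [463.  28. 301.] 3 [-0.45 -0.14  2.55  2.54  0.88 -1.18]  elb [ -4. 131. 636.] wr [209.  28. 314.]
1.80 [463.  65. 296.] 3 [-0.26 -0.09  2.54  2.8   0.85 -1.35]  elb [-10. 122. 638.] wr [209.  65. 309.]
1.95 [463. 101. 285.] 3 [-0.07 -0.01  2.51  3.05  0.88 -1.52]  elb [  3. 116. 640.] wr [209. 101. 298.]
2.10 [463. 135. 269.] 3 [ 0.09  0.09  2.48  3.25  0.95 -1.63]  elb [ 29. 119. 638.] wr [209. 136. 282.]
```

```bash
python3 - <<'E'
from h import *
q=np.array(ctrl.sense()['joints'])
for x,b in((463,15),(470,15),(463,12)):
  qq=np.array([-1.2,.82,2.27,1.93,1.29,-1.52]); mx=0
  for th in np.arange(0,2.15,.1):
    y,z,n=bar(th); p,r=tgt([x,y-n[0]*22,z-n[1]*22-40*np.sin(np.radians(b))],b); qq,e=ik(p,r,qq); mx=max(mx,qq[2])
    if e>1e-3: print('err',th,e)
  print(x,b,mx,qq.round(2))
p,r=pose()
pt,rt=tgt([388,-262,150],15)
a,p2,r2=rows(p,r,pt,rt,16,0,0,1); show(a); print(p2,pt,(r2.inv()*rt).magnitude())
for k in range(1): pass
E
```

```text
463 15 2.467504847135287 [ 0.09 -0.05  2.42  3.31  0.55 -1.69]
470 15 2.4515909508791123 [ 0.09 -0.03  2.41  3.3   0.55 -1.69]
463 12 2.492217514340978 [ 0.09 -0.02  2.44  3.29  0.65 -1.67]
[[0,[-3.0,-3.0,3.0],[-0.0,0.6,0.0]],[0,[-3.0,-3.0,3.0],[-0.0,0.6,0.0]],[0,[-3.0,-3.0,3.0],[-0.0,0.6,0.0]],[0,[-3.0,-3.0,3.0],[-0.0,0.6,0.0]],[0,[-4.0,-3.0,3.0],[-0.0,0.6,0.0]],[0,[-4.0,-3.0,2.0],[-0.0,0.6,0.0]],[0,[-4.0,-2.0,2.0],[-0.0,0.6,0.0]],[0,[-4.0,-3.0,2.0],[-0.0,0.6,0.0]],[0,[-4.0,-2.0,2.0],[-0.0,0.6,0.0]],[0,[-4.0,-3.0,2.0],[-0.0,0.6,0.0]],[0,[-4.0,-2.0,1.0],[-0.0,0.6,0.0]],[0,[-5.0,-3.0,1.0],[-0.0,0.6,0.0]],[0,[-4.0,-2.0,1.0],[-0.0,0.6,0.0]],[0,[-5.0,-3.0,0.0],[-0.0,0.6,0.0]],[0,[-4.0,-2.0,0.0],[-0.0,0.5,-0.0]],[0,[-5.0,-3.0,0.0],[-0.0,0.6,-0.0]]]
[ 421.19102091 -261.78792566  141.08629687] [ 421.32444101 -262.          141.07074294] 0.0032953970165671455
```

>>> {"api": "carry_out", "payload": {"plan": [[0,[-3,-3,3],[0,0.6,0]],[0,[-3,-3,3],[0,0.6,0]],[0,[-3,-3,3],[0,0.6,0]],[0,[-3,-3,3],[0,0.6,0]],[0,[-4,-3,3],[0,0.6,0]],[0,[-4,-3,2],[0,0.6,0]],[0,[-4,-2,2],[0,0.6,0]],[0,[-4,-3,2],[0,0.6,0]],[0,[-4,-2,2],[0,0.6,0]],[0,[-4,-3,2],[0,0.6,0]],[0,[-4,-2,1],[0,0.6,0]],[0,[-5,-3,1],[0,0.6,0]],[0,[-4,-2,1],[0,0.6,0]],[0,[-5,-3,0],[0,0.6,0]],[0,[-4,-2,0],[0,0.5,0]],[0,[-5,-3,0],[0,0.6,0]],[0,[0,0,0],[0,0,0]],[0,[0,0,0],[0,0,0]]]}}

```text
time_s: 14.82
eef_pos: [422.9, -262.4, 141.3]
ee_rot: [-0.001, 0.794, -0.0, 0.608]
force: [0.5, 0.5, 0.1]
grip_width: 0.0
```

```bash
python3 - <<'E'
from h import *
s=log(); print(s['eef_pos'],s['force'],s['joints']); p,r=pose(); print(r.as_matrix().round(2), np.round(fk(s['joints'])[0]-p,2))
print('tip',p-TIP*r.apply([0,0,1]))
for n in('scene','top','wrist'):
    c=ctrl.capture(n); cv2.imwrite(f'pics/{n[0]}8.png',c['color'])
pt,rt=tgt([388,-241,36],15)
a,p,r=rows(p,r,pt,rt,6,0,0,1); show(a)
E
```

```text
[ 422.90119825 -262.37843877  141.29610048] [0.47433872 0.47253845 0.07845795] [-1.46856191  0.41317642  2.37790502  1.57270997  1.2891875  -1.20568182]
[[ 0.26  0.    0.97]
 [-0.   -1.    0.  ]
 [ 0.97 -0.   -0.26]] [-0.35 -0.8   0.53]
tip [ 389.59120398 -262.42645347  150.27897177]
[[0,[-18.0,-4.0,5.0],[-0.0,0.0,-0.0]],[0,[-19.0,-3.0,5.0],[-0.0,0.0,-0.0]],[0,[-18.0,-4.0,5.0],[-0.0,0.0,-0.0]],[0,[-19.0,-3.0,4.0],[-0.0,0.0,-0.0]],[0,[-18.0,-4.0,5.0],[-0.0,0.0,-0.0]],[0,[-19.0,-3.0,4.0],[-0.0,0.0,-0.0]]]
```

View pics/s8.png

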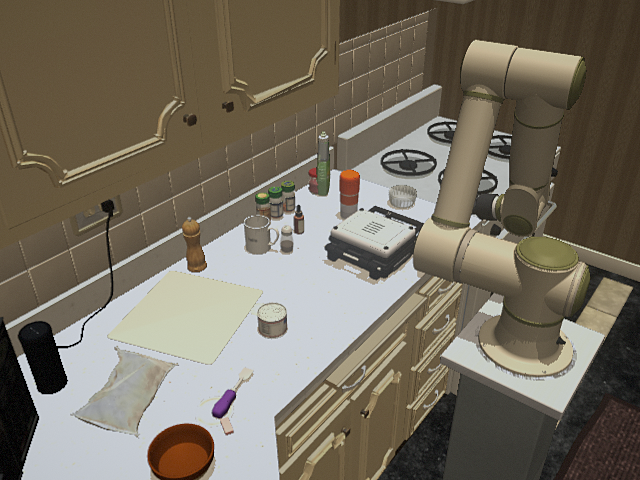

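View pics/w8.png

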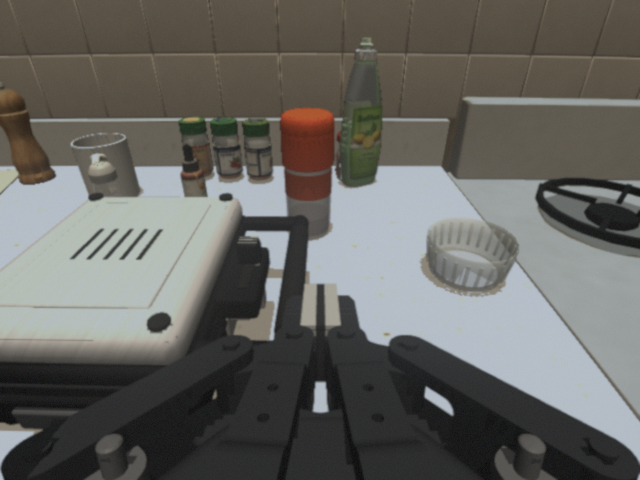

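>>> {"api": "carry_out", "payload": {"plan": [[0,[-18,-4,5],[0,0,0]],[0,[-19,-4,5],[0,0,0]],[0,[-19,-4,5],[0,0,0]],[0,[-19,-4,5],[0,0,0]],[0,[-19,-3,5],[0,0,0]],[0,[-14,-2,4],[0,0,0]],[0,[-8,0,2],[0,0,0]],[0,[0,0,0],[0,0,0]],[0,[0,0,0],[0,0,0]]]}}

```text
time_s: 15.72
eef_pos: [423.0, -241.5, 22.2]
ee_rot: [0.0, 0.793, 0.001, 0.609]
force: [-0.8, -0.1, 0.4]
grip_width: 0.001
```

```bash
python3 - <<'E'
from h import *
s=log(); print(s['eef_pos'],s['force'],s['joints']); p,r=pose()
print('tip',p-TIP*r.apply([0,0,1]))
for n in('top','wrist'):
    c=ctrl.capture(n); cv2.imwrite(f'pics/{n[0]}9.png',c['color'])
E
```

```text
[ 422.98357597 -241.50401128   22.20880819] [-0.77663194 -0.07816446  0.40538503] [-1.46025377  0.85510507  2.37809511  1.7047657   1.32013532 -1.66603556]
tip [ 389.65934326 -241.51778009   31.13883197]
```

View pics/w9.png

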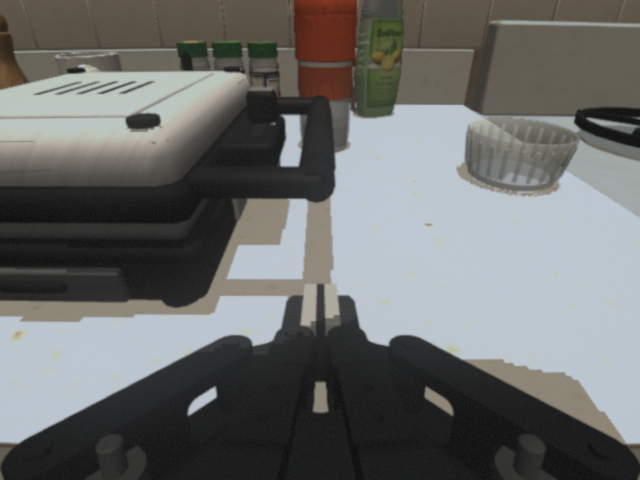

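>>> {"api": "carry_out", "payload": {"plan": [[0,[3,0,12],[0,0,0]],[0,[3,0,12],[0,0,0]],[0,[3,0,12],[0,0,0]],[0,[3,0,12],[0,0,0]],[0,[3,0,12],[0,0,0]],[0,[3,0,10],[0,0,0]],[0,[0,0,0],[0,0,0]],[0,[0,0,0],[0,0,0]]]}}

```text
time_s: 16.48
eef_pos: [495.2, -240.9, 21.9]
ee_rot: [0.0, 0.793, 0.001, 0.609]
force: [-0.0, -0.1, -0.0]
grip_width: -0.001
```

```bash
python3 - <<'E'
from h import *
s=log(); print(s['eef_pos'],s['force'],s['joints']); p,r=pose()
tip=p-TIP*r.apply([0,0,1]);print('tip',tip)
for n in('top','wrist'):
    c=ctrl.capture(n); cv2.imwrite(f'pics/{n[0]}10.png',c['color'])
# arc: list tip targets; off=22
q=np.array(s['joints']); rt=r
cur=p.copy(); prev=q
out=[]
ths=np.arange(0,2.06,.05)
x0=tip[0]
for th in ths:
    y,z,n=bar(th); t=np.array([x0,y-n[0]*21,z-n[1]*21-40*np.sin(np.radians(15))])
    tp=t+TIP*r.apply([0,0,1]); sh=np.round(r.inv().apply(tp-cur),0); cur=cur+r.apply(sh)
    q,e=ik(cur,r,q); out.append([0,sh.tolist(),[0,0,0]])
    print(round(th,2),(cur-TIP*r.apply([0,0,1])).round(),sh,(np.abs(q-prev)*12/np.array([2.39,2.39,3.01,3.14,3.14,3.14])).max().round(2), e>1e-3); prev=q
E
```

```text
[ 495.17944057 -240.94515595   21.87417448] [-0.01458461 -0.08233479 -0.0118637 ] [-1.20787766  0.83707671  2.26642755  1.92313449  1.29627132 -1.53550114]
tip [ 461.84970349 -240.97133609   30.78360437]
0.0 [ 462. -240.   39.] [ 8. -1. -2.] 0.13 False
0.05 [ 462. -240.   51.] [12.  0. -3.] 0.2 False
0.1 [ 461. -239.   64.] [12. -1. -4.] 0.21 False
0.15 [ 462. -238.   76.] [12. -1. -3.] 0.21 False
0.2 [ 462. -236.   89.] [12. -2. -3.] 0.21 False
0.25 [ 462. -233.  101.] [12. -3. -3.] 0.22 False
0.3 [ 462. -230.  113.] [12. -3. -3.] 0.22 False
0.35 [ 462. -226.  125.] [11. -4. -3.] 0.21 False
0.4 [ 462. -222.  137.] [12. -4. -3.] 0.23 False
0.45 [ 462. -217.  149.] [11. -5. -3.] 0.22 False
0.5 [ 462. -211.  160.] [11. -6. -3.] 0.22 False
0.55 [ 462. -205.  170.] [10. -6. -3.] 0.21 False
0.6 [ 462. -198.  182.] [11. -7. -3.] 0.23 False
0.65 [ 461. -191.  192.] [10. -7. -3.] 0.22 False
0.7 [ 462. -183.  201.] [ 9. -8. -2.] 0.2 False
0.75 [ 461. -175.  211.] [ 9. -8. -3.] 0.22 False
0.8 [ 462. -166.  220.] [ 9. -9. -2.] 0.21 False
0.85 [ 462. -157.  229.] [ 9. -9. -2.] 0.21 False
0.9 [ 4
[... 488 characters left out ...]
22 False
1.4 [461. -35. 289.] [  2. -12.  -1.] 0.23 False
1.45 [462. -22. 291.] [  2. -13.  -0.] 0.28 False
1.5 [462. -10. 292.] [  1. -12.  -0.] 0.27 False
1.55 [461.   3. 293.] [  1. -13.  -1.] 0.29 False
1.6 [461.  15. 293.] [  0. -12.   0.] 0.29 False
1.65 [462.  28. 293.] [ -0. -13.   1.] 0.36 False
1.7 [462.  41. 292.] [ -1. -13.  -0.] 0.41 False
1.75 [462.  53. 290.] [ -2. -12.   0.] 0.44 False
1.8 [462.  65. 288.] [ -2. -12.   1.] 0.5 False
1.85 [462.  78. 285.] [ -3. -13.   1.] 0.57 False
1.9 [462.  90. 281.] [ -4. -12.   1.] 0.54 False
1.95 [462. 102. 276.] [ -4. -12.   1.] 0.51 False
2.0 [462. 113. 272.] [ -4. -11.   1.] 0.43 False
2.05 [461. 125. 266.] [ -6. -12.   1.] 0.42 False
```

View pics/w10.png

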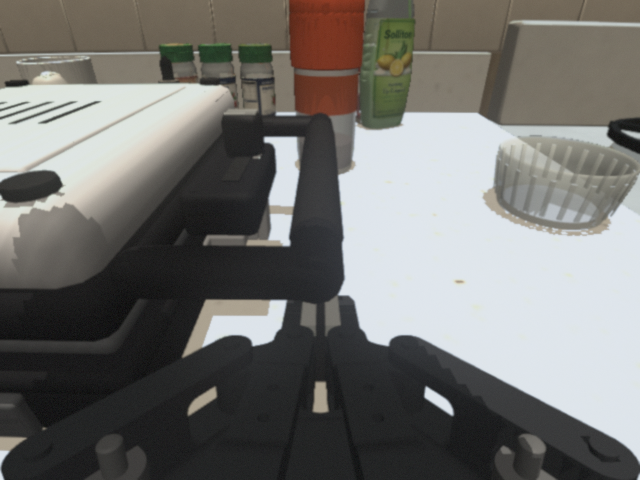

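View pics/t10.png

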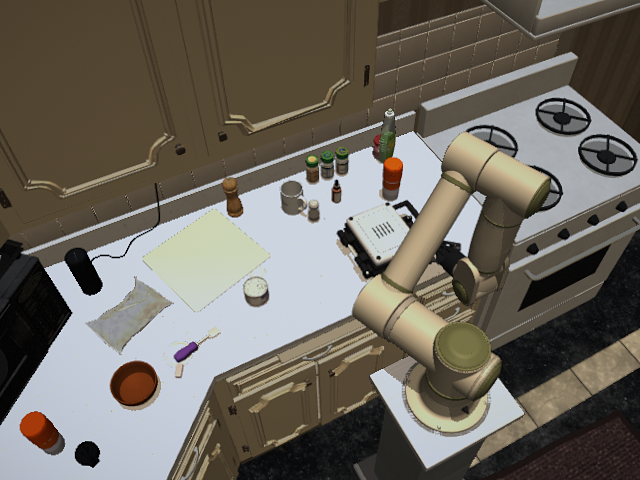

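The fingertip is under the bar at image (320,300). I lift a little first to confirm the catch is free.

>>> {"api": "carry_out", "payload": {"plan": [[0,[6,0,-2],[0,0,0]],[0,[6,0,-2],[0,0,0]],[0,[8,-1,-2],[0,0,0]],[0,[10,-1,-3],[0,0,0]],[0,[10,-1,-3],[0,0,0]],[0,[0,0,0],[0,0,0]]]}}

```text
time_s: 17.08
eef_pos: [493.5, -238.4, 64.3]
ee_rot: [0.001, 0.793, 0.0, 0.609]
force: [-0.8, -0.8, -1.8]
grip_width: 0.004
```

```bash
python3 - <<'E'
from h import *
s=log(); print(s['eef_pos'],s['force']); p,r=pose()
tip=p-TIP*r.apply([0,0,1]);print('tip',tip)
for n in('top','wrist'):
    c=ctrl.capture(n); cv2.imwrite(f'pics/{n[0]}11.png',c['color'])
E
```

```text
[ 493.4685192  -238.37203315   64.28182713] [-0.76576411 -0.79399228 -1.82232337]
tip [ 460.14108171 -238.33420947   73.19981341]
```

View pics/w11.png

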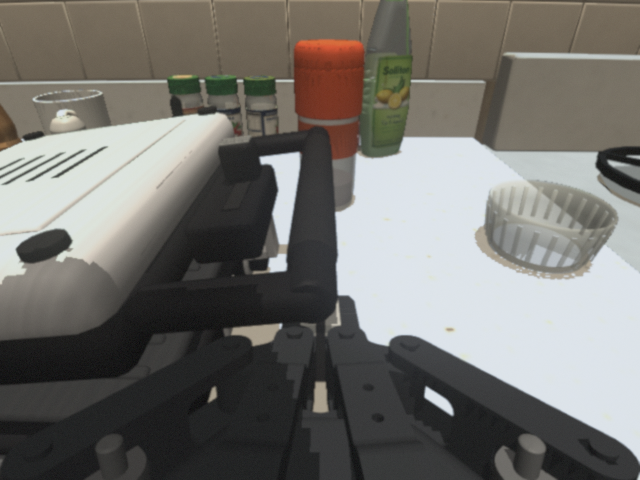

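The plate is rising freely at about -2 N. I continue along the arc.

>>> {"api": "carry_out", "payload": {"plan": [[0,[12,-2,-3],[0,0,0]],[0,[12,-3,-3],[0,0,0]],[0,[12,-3,-3],[0,0,0]],[0,[11,-4,-3],[0,0,0]],[0,[12,-4,-3],[0,0,0]],[0,[11,-5,-3],[0,0,0]],[0,[11,-6,-3],[0,0,0]],[0,[10,-6,-3],[0,0,0]],[0,[11,-7,-3],[0,0,0]],[0,[10,-7,-3],[0,0,0]],[0,[9,-8,-2],[0,0,0]],[0,[9,-8,-3],[0,0,0]],[0,[9,-9,-2],[0,0,0]],[0,[9,-9,-2],[0,0,0]],[0,[8,-9,-2],[0,0,0]],[0,[7,-10,-2],[0,0,0]],[0,[0,0,0],[0,0,0]]]}}

```text
time_s: 18.6
eef_pos: [494.3, -136.9, 231.7]
ee_rot: [-0.0, 0.793, 0.001, 0.609]
force: [-2.5, 0.0, -2.3]
grip_width: -0.001
```

```bash
python3 - <<'E'
from h import *
s=log(); print(s['eef_pos'],s['force'],s['joints']); p,r=pose()
tip=p-TIP*r.apply([0,0,1]);print('tip',tip)
for n in('top','wrist'):
    c=ctrl.capture(n); cv2.imwrite(f'pics/{n[0]}12.png',c['color'])
E
```

```text
[ 494.25889153 -136.89358866  231.74360806] [-2.47463758e+00  1.95463459e-03 -2.26968810e+00] [-1.04107388  0.01712183  2.44472426  1.8246989   1.03861522 -0.89006611]
tip [ 460.93221639 -136.92614353  240.66446366]
```

View pics/w12.png

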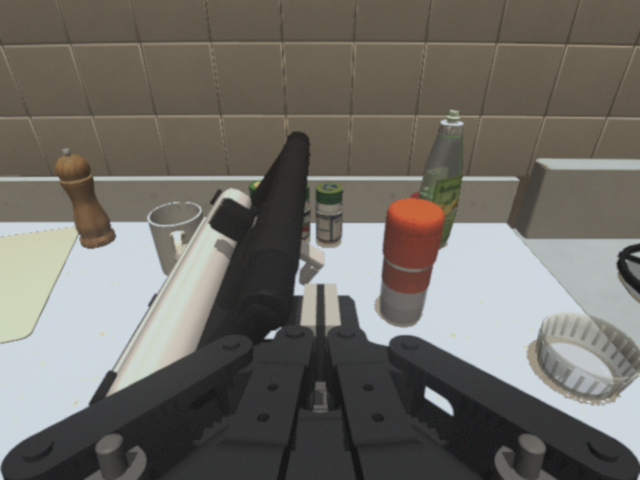

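View pics/t12.png

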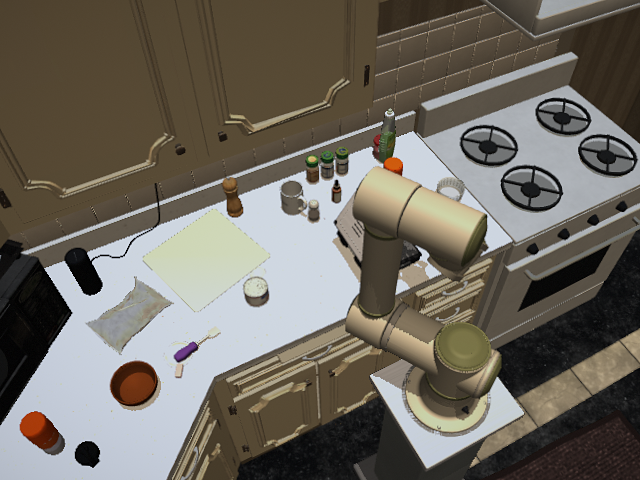

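>>> {"api": "carry_out", "payload": {"plan": [[0,[8,-11,-2],[0,0,0]],[0,[7,-10,-2],[0,0,0]],[0,[7,-11,-2],[0,0,0]],[0,[6,-12,-2],[0,0,0]],[0,[5,-11,-1],[0,0,0]],[0,[4,-12,-1],[0,0,0]],[0,[4,-12,-1],[0,0,0]],[0,[3,-12,-1],[0,0,0]],[0,[2,-12,-1],[0,0,0]],[0,[2,-12,0],[0,0,0]],[0,[1,-12,0],[0,0,0]],[0,[1,-12,-1],[0,0,0]],[0,[0,-12,0],[0,0,0]],[0,[0,0,0],[0,0,0]]]}}

```text
time_s: 19.87
eef_pos: [494.1, 13.9, 282.7]
ee_rot: [-0.001, 0.794, 0.001, 0.608]
force: [-0.5, 0.6, -0.3]
grip_width: -0.007
```

```bash
python3 - <<'E'
from h import *
s=log(); print(s['eef_pos'],s['force'],s['joints']); p,r=pose()
tip=p-TIP*r.apply([0,0,1]);print('tip',tip)
for n in('scene','wrist'):
    c=ctrl.capture(n); cv2.imwrite(f'pics/{n[0]}13.png',c['color'])
E
```

```text
[494.05832328  13.90400179 282.74049785] [-0.54616026  0.62476751 -0.27220613] [-0.50826147 -0.26722919  2.47190502  2.1220805   0.58666248 -0.7799553 ]
tip [460.74129721  13.84079801 291.69715902]
```

View pics/w13.png

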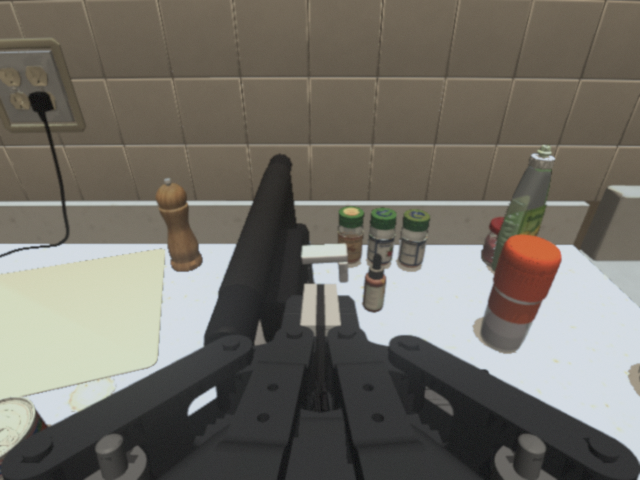

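View pics/s13.png

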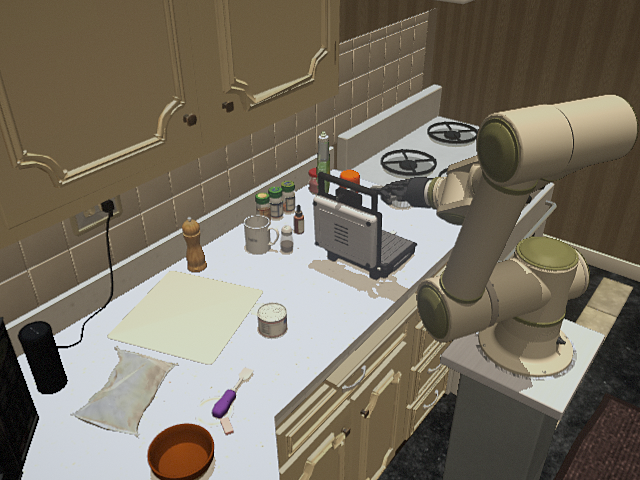

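The plate is just past upright, with the finger at its front side. I push it on past the top.

>>> {"api": "carry_out", "payload": {"plan": [[0,[0,-10,0],[0,0,0]],[0,[-1,-11,0],[0,0,0]],[0,[-1,-11,0],[0,0,0]],[0,[-2,-11,0],[0,0,0]],[0,[-2,-11,1],[0,0,0]],[0,[-3,-10,1],[0,0,0]],[0,[-3,-8,1],[0,0,0]],[0,[0,0,0],[0,0,0]],[0,[0,0,0],[0,0,0]],[0,[0,0,0],[0,0,0]]]}}

```text
time_s: 20.8
eef_pos: [494.1, 83.8, 271.1]
ee_rot: [0.0, 0.793, -0.001, 0.609]
force: [0.7, 0.4, 0.2]
grip_width: -0.002
```

```bash
python3 - <<'E'
from h import *
s=log(); print(s['eef_pos'],s['force'],s['joints']); p,r=pose()
tip=p-TIP*r.apply([0,0,1]);print('tip',tip)
for n in('scene','wrist'):
    c=ctrl.capture(n); cv2.imwrite(f'pics/{n[0]}14.png',c['color'])
E
```

```text
[494.11272357  83.77756624 271.08588908] [0.69411196 0.36122463 0.2226291 ] [-0.15470158 -0.17851148  2.4547792   2.80559564  0.46363803 -1.30805397]
tip [460.78556356  83.82640919 280.00485878]
```

View pics/s14.png

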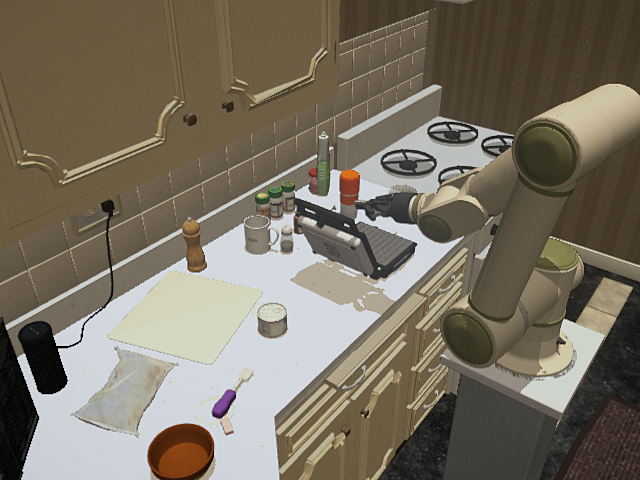

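View pics/w14.png

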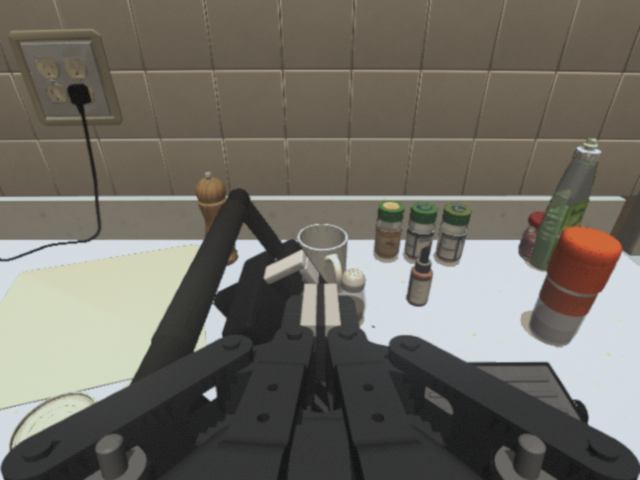

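The plate is sinking open by itself. I retreat in -y and wait.

>>> {"api": "carry_out", "payload": {"plan": [[0,[0,10,0],[0,0,0]],[0,[0,12,0],[0,0,0]],[0,[0,12,0],[0,0,0]],[0,[0,12,0],[0,0,0]],[0,[0,0,0],[0,0,0]],[0,[0,0,0],[0,0,0]],[0,[0,0,0],[0,0,0]],[0,[0,0,0],[0,0,0]],[0,[0,0,0],[0,0,0]],[0,[0,0,0],[0,0,0]],[0,[0,0,0],[0,0,0]],[0,[0,0,0],[0,0,0]],[0,[0,0,0],[0,0,0]],[0,[0,0,0],[0,0,0]],[0,[0,0,0],[0,0,0]],[0,[0,0,0],[0,0,0]],[0,[0,0,0],[0,0,0]],[0,[0,0,0],[0,0,0]],[0,[0,0,0],[0,0,0]],[0,[0,0,0],[0,0,0]]]}}

```text
time_s: 22.57
eef_pos: [493.7, 38.7, 270.9]
ee_rot: [0.0, 0.793, -0.0, 0.609]
force: [0.4, -0.3, 0.3]
grip_width: 0.001
```

>>> {"api": "carry_out", "payload": {"plan": [[0,[0,0,0],[0,0,0]],[0,[0,0,0],[0,0,0]],[0,[0,0,0],[0,0,0]],[0,[0,0,0],[0,0,0]],[0,[0,0,0],[0,0,0]],[0,[0,0,0],[0,0,0]],[0,[0,0,0],[0,0,0]],[0,[0,0,0],[0,0,0]],[0,[0,0,0],[0,0,0]],[0,[0,0,0],[0,0,0]],[0,[0,0,0],[0,0,0]],[0,[0,0,0],[0,0,0]],[0,[0,0,0],[0,0,0]],[0,[0,0,0],[0,0,0]],[0,[0,0,0],[0,0,0]],[0,[0,0,0],[0,0,0]],[0,[0,0,0],[0,0,0]],[0,[0,0,0],[0,0,0]],[0,[0,0,0],[0,0,0]],[0,[0,0,0],[0,0,0]]]}}

```text
time_s: 24.23
eef_pos: [493.7, 38.7, 270.9]
ee_rot: [0.0, 0.793, -0.0, 0.609]
force: [0.8, -0.0, -0.3]
grip_width: -0.0
```

```bash
python3 - <<'E'
from h import *
s=log(); print(s['time_s'],s['eef_pos'],s['force'])
for n in('scene','top'):
    c=ctrl.capture(n); cv2.imwrite(f'pics/{n[0]}15.png',c['color']); np.savez(f'{n}15.npz',**c)
E
```

```text
24.2333 [493.72984235  38.72875115 270.94840568] [ 0.76652353 -0.04245573 -0.30876305]
```

View pics/s15.png

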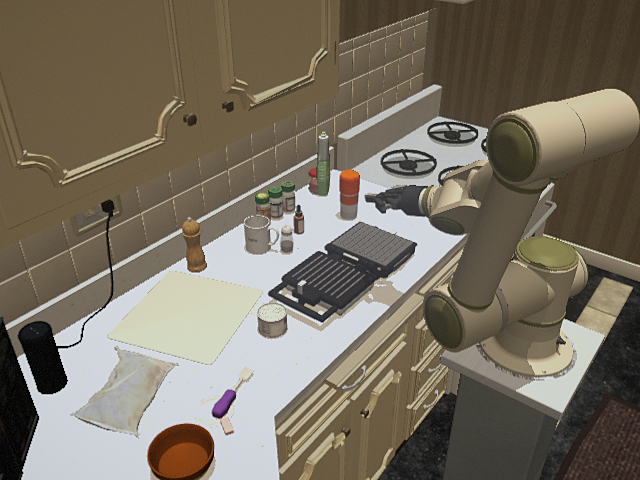

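View pics/t15.png

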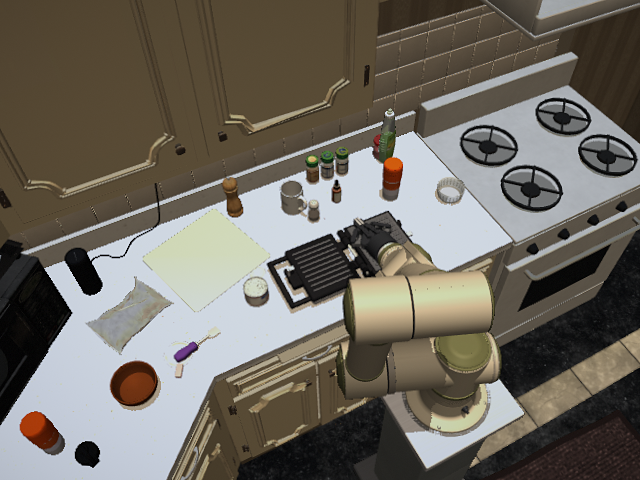

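The grill lies open. I check the gap between the tin (256,290) and the handle (275,285), how flat the plate lies, and whether the grill moved.

```bash
python3 - <<'E'
from h import *
c=dict(np.load('top15.npz')); w=world(c);z=w[...,2]
cv2.imwrite('pics/t15z.png',cv2.resize(c['color'][225:320,235:375],None,fx=5.5,fy=5.5,interpolation=2))
m=np.zeros(z.shape,bool);m[270:312,240:272]=1;m&=(z>52)&(z<64);q=w[m];print('tin',cv2.minEnclosingCircle(q[:,:2].astype(np.float32)))
g=c['color'].astype(int).max(-1)<70
m=np.zeros(z.shape,bool);m[250:312,262:345]=1;m&=g&(z>5)&(z<80);q=w[m];print('upper',np.percentile(q,[1,50,99],axis=0).round(1))
h=q[q[:,1]>245];print('handle',len(h),np.percentile(h,[2,50,98],axis=0).round(1))
# plate plane
k=q[(q[:,1]>60)&(q[:,1]<180)&(abs(q[:,0]-517)<80)];A=np.c_[k[:,:2],np.ones(len(k))];print('plane',np.linalg.lstsq(A,k[:,2],rcond=None)[0],k[:,2].mean())
c=dict(np.load('scene15.npz')); w=world(c);z=w[...,2]
g=c['color'].astype(int).max(-1)<70
m=g&(z>8)&(z<90)&(w[...,1]>-230)&(w[...,1]<-5)&(abs(w[...,0]-517)<130); q=w[m];print('lower',np.percentile(q,[1,50,99],axis=0).round(1))
for nm,(x,y) in dict(shaker=(726,45),cup=(692,-237),dish=(618,-442)).items():
    q=w[(np.hypot(w[...,0]-x,w[...,1]-y)<70)&(z>15)]; print(nm,len(q),np.median(q,0).round())
E
```

```text
tin ((534.5577392578125, 334.9148864746094), 39.937164306640625)
upper [[415.5  43.2  31.3]
 [504.  165.4  48.1]
 [610.3 304.4  58.5]]
handle 295 [[428.  246.6  30.5]
 [509.5 259.3  41. ]
 [605.7 323.   50.2]]
plane [-8.59826699e-03  4.03643622e-03  5.32256854e+01] 49.33293176156144
lower [[ 408.8 -178.8   11.3]
 [ 420.9  -40.8   39.8]
 [ 622.5   -7.1   49. ]]
shaker 1147 [676.  51. 474.]
cup 857 [ 694. -223.  107.]
dish 33 [ 650. -459.   46.]
```

View pics/t15z.png

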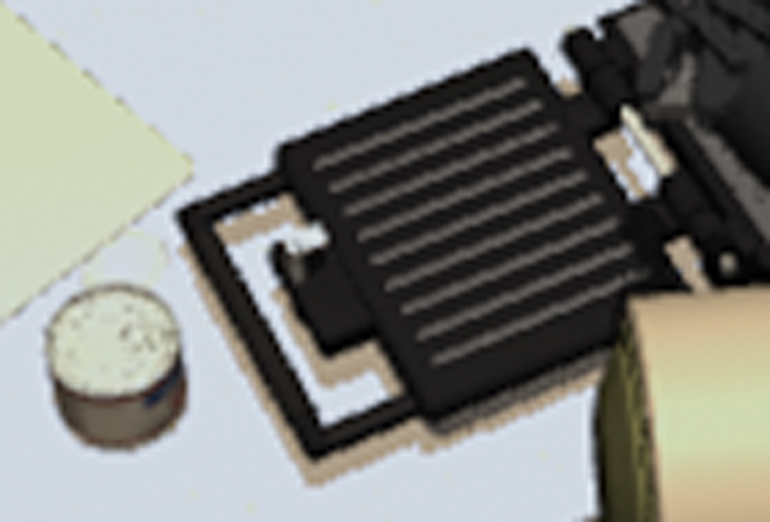

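```bash
python3 -c "
from rig import ctrl
print(ctrl.finish_job())"
```

```text
the job is handed in; nothing more can be done
None
```

The job is done and handed in at about 24 s of the 62 s limit. The grill lies open flat and the robot is clear of everything.

**What I did**
- Pushed the tin about 170 mm to +y with the fingers opened to 40 mm, clear of where the plate and handle come down.
- Pushed the catch across with the shut fingertips. The reaction was about 2 N while it slid and about 10 N at the end, probably the end stop.
- Lifted the handle from underneath with the shut fingers, swung the plate over the top, and backed off while it sank open by itself.

**Last checks**
- **Plate:** level to within about 0.01 in slope.
- **Tin:** upright at about (535, 335) mm, roughly 27 mm clear of the handle and off the pale board.
- **Grill:** the lower half measured x 409 to 622 mm, y −7 to −179 mm, in agreement with the first measurement.
- **Robot:** about 0 N on the wrist, with the fingers about 280 mm above the worktop.
- **Bystanders:** the shaker, cup, scraper and dish look unmoved in the pictures. My number checks on them proved little: the shaker's region was partly covered by the arm, the dish had only 33 points, and I did not measure the scraper.

**What disagreed**
- The reported tool point lies about 34.5 mm beyond the real fingertips. The cameras showed this, and a touch on the bare worktop confirmed it at about 36 N.
- I found it only after the tin push. So the fingers pushed the tin much nearer its rim than I intended, though it stayed upright.
- I corrected for the offset in the catch and lift moves.

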